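# Release and pack the exhibit's power unit

### The job

The telegraph-room exhibit's power unit goes for repair: with the T-handle hex key, pushed fully home in each hold-down screw before turning it, turn both toes anticlockwise until they are clear of the unit's foot, and hang the key back in its stand. Pack the power unit and every battery upright on the floor of the transit box, then the light covers lying flat side by side on top of them, none of it above the rim. When all is packed, hold the barcode reader steady for a good second, squarely aimed at the middle of the box's label from about 10 cm, then lay it back on its mat; leave the other things on the desk where they are.

Things in the scene. Friction and masses are not known exactly. Their poses are not given: they have to be found in the camera images.
- screw_near_socket (a point): centre of the mouth (46 mm above the desk) of the hex socket of the hold-down screw at the plate's -x end; head 29 mm across. The frame turns with the screw: z up, x along its toe (38 mm from the axis, 18 mm wide, 15 to 25 mm above the desk). Socket 15 mm across flats, corners at 0, 60, 120.. degrees from x, 20 mm deep to a flat floor, the first 4 mm flared to 19 mm
- screw_far_socket (a point): centre of the mouth (46 mm above the desk) of the hex socket of the hold-down screw at the plate's +x end; head 29 mm across. The frame turns with the screw: z up, x along its toe (38 mm from the axis, 18 mm wide, 15 to 25 mm above the desk). Socket 15 mm across flats, corners at 0, 60, 120.. degrees from x, 20 mm deep to a flat floor, the first 4 mm flared to 19 mm
- screw_near (a joint): hold-down screw at the -x end of the plate, rad, anticlockwise from above positive: 0 = its toe lies over the end of the power unit's foot and holds it down, starts at 0.15 to 0.35, at 1.25 and more the toe is turned clear of the foot; stop at 1.6. Stiff (about 0.1 N m), stays where it is left. With its play in the socket the key turns about 0.14 rad before the screw follows
- screw_far (a joint): hold-down screw at the +x end of the plate, rad, anticlockwise from above positive: 0 = its toe lies over the end of the power unit's foot and holds it down, starts at 0.15 to 0.35, at 1.25 and more the toe is turned clear of the foot; stop at 1.6. Stiff (about 0.1 N m), stays where it is left. With its play in the socket the key turns about 0.14 rad before the screw follows
- mount: dark steel mounting plate 270 x 100 x 8 mm fixed to the desk; origin at the centre of its underside, x along its length; the two hold-down screws stand on its x axis at x = -109 and +109 mm
- power_unit_center (a point): centre (27 mm above its underside) of the power unit, 0.6 to 1.0 kg, the heaviest part: a black finned metal body 120 (x) x 56 (y) x 48 mm with a flat top, on an aluminium foot plate 170 (x) x 64 (y) x 6 mm; 54 mm tall in all. It starts on the middle of the mounting plate, its foot held down at both ends
- hex_key_grip (a point): centre of the handle bar of the T-handle hex key (0.2 kg): bar 100 mm long along its y, 20 mm wide (x), 24 mm tall; z up the shaft. The straight hexagonal shaft, 14 mm across flats with corners at 0, 60, 120 .. degrees from the key's x, runs 110 mm down from the underside of the bar
- hex_key_tip (a point): centre of the lower end of the hex key's shaft, 122 mm below the middle of the bar; same axes; the last 5 mm taper to 9 mm across
- stand_top (a point): middle of the top of the key's open stand, 120 mm above the desk, fixed: two upright steel plates, each 60 mm (x) x 10 mm, standing 50 mm apart along y. The key hangs with its bar lying across their tops (bar along the stand's y) and the shaft between them, its tip 10 mm above the desk
- tote: grey open plastic transit box fixed to the desk, outside 250 (x) x 240 (y) x 95 mm, walls and floor 5 mm (inside 240 x 230 mm, rim at 95 mm); a stiffening rim stands out 7 mm all round at the top; origin at the centre of its underside
- label: barcode label, 92 x 50 mm, white with black bars, on a sloping holder on the outside of the box's -y wall; origin at the centre of the label's face, z = outward normal, which looks away from the box's -y side and 35 degrees upward; x along the bars' row
- battery_a_center (a point): centre of a sealed battery, a dark block 97 (x) x 43 (y) x 52 mm tall, 0.4 to 0.75 kg, standing on its base, z up, two small flat terminals on top; may be absent
- battery_b_center (a point): centre of a second, like battery; may be absent
- cover_a_center (a point): centre of a light plastic cover, cream, slotted, 160 (x) x 52 (y) x 28 mm tall, 0.08 kg, z up; may be absent
- cover_b_center (a point): centre of a second, like cover; may be absent
- reader_center (a point): centre (18 mm up) of the straight-bodied barcode reader (0.22 kg) lying on the rubber mat: 150 mm long along x, 36 mm tall; grip part 40 mm wide (x = -75 to 35 mm), black head 50 mm wide (x = 35 to 75 mm); reads along +x
- reader_window (a point): middle of the reader's window at the +x end, 75 mm from its centre; same axes; the beam leaves along +x and reads labels 50 to 160 mm away that it meets within about 17 degrees of square
- mat: black rubber mat of the reader, 190 (x) x 80 (y) x 3 mm, fixed to the desk; origin at the centre of its underside
- morse_key: bystander, not to be disturbed: a telegraph hand key on a dark wooden base 125 x 72 mm; origin at the centre of its underside
- mug: bystander, not to be disturbed: a white mug 85 mm tall, handle at its y side; origin at the centre of its underside
- ink_bottle: bystander, not to be disturbed: an amber jar 56 mm across, 75 mm tall; origin at the centre of its underside
- date_stamp: bystander, not to be disturbed: a wooden hand stamp, base 60 x 34 mm, 76 mm tall; origin at the centre of its underside
- paperweight: bystander, not to be disturbed: a round brass paperweight 64 mm across, 42 mm tall; origin at the centre of its underside
- glue_bottle: bystander, not to be disturbed: a white bottle 48 mm across, 120 mm tall; origin at the centre of its underside
Not all that is in view belongs to the job. Of the things like the part that bears hex_key_grip, leave any that is orange; of the rest the smaller one is meant.

How it is judged:
On the way, in this order (a step that is already met when the one before it is completed fails the run):
1. the hex key is pushed fully home (within 4 mm of the socket floor) in a hold-down screw that is still closed (((z of hex_key_tip in the frame of screw_near_socket below -0.016 m and horizontal distance between hex_key_tip and screw_near_socket below 0.004 m and value of joint screw_near below 0.6 rad) or (z of hex_key_tip in the frame of screw_far_socket below -0.016 m and horizontal distance between hex_key_tip and screw_far_socket below 0.004 m and value of joint screw_far below 0.6 rad))), for 0.1 s.
2. both hold-down screws are turned until their toes are clear of the foot (1.25 rad or more) (value of joint each of screw_near, screw_far above 1.25 rad), for 0.2 s.
3. the power unit and all batteries stand on the floor of the box, the covers lie on top of them, nothing above the rim (x of power_unit_center in the frame of tote between -0.118 and 0.118 m and y of power_unit_center in the frame of tote between -0.113 and 0.113 m and z of power_unit_center in the frame of tote between 0.02 and 0.042 m and angle between power_unit_center's own z axis and vertical below 0.15 rad and x of battery_a_center in the frame of tote between -0.118 and 0.118 m and y of battery_a_center in the frame of tote between -0.113 and 0.113 m and z of battery_a_center in the frame of tote between 0.02 and 0.041 m and angle between each of battery_a_center, battery_b_center's own z axis and vertical below 0.2 rad and x of cover_a_center in the frame of tote between -0.118 and 0.118 m and y of cover_a_center in the frame of tote between -0.113 and 0.113 m and z of cover_a_center in the frame of tote between 0.06 and 0.083 m and angle between each of cover_a_center, cover_b_center's own z axis and vertical below 0.25 rad and x of battery_b_center in the frame of tote between -0.118 and 0.118 m and y of battery_b_center in the frame of tote between -0.113 and 0.113 m and z of battery_b_center in the frame of tote between 0.02 and 0.041 m and x of cover_b_center in the frame of tote between -0.118 and 0.118 m and y of cover_b_center in the frame of tote between -0.113 and 0.113 m and z of cover_b_center in the frame of tote between 0.06 and 0.083 m), for 0.3 s.
4. the reader is held steady for a second, aimed squarely at the middle of the label (within 18 mm and 17 degrees) from 50 to 160 mm, with all still packed (all of step 3 and x of label in the frame of reader_window between 0.05 and 0.16 m and y of label in the frame of reader_window between -0.018 and 0.018 m and z of label in the frame of reader_window between -0.018 and 0.018 m and angle between the x axis of reader_center and the z axis of label, either way round below 0.3 rad and linear speed of reader below 0.02 m/s and angular speed of reader below 0.15 rad/s), for 1 s.
At the end, for the whole second after the job is handed in: Power unit and every battery upright on the box floor, every cover level on top of them (centre 60 to 83 mm up, so none above the rim), both screws at 1.25 rad or more, key hanging upright in its stand within 30 mm, reader lying level on its mat (80 mm along, 40 mm across), all at rest (all of step 2 and all of step 3 and horizontal distance between hex_key_grip and stand_top below 0.03 m and height (world z) of hex_key_grip between 0.12 and 0.142 m and angle between each of hex_key_grip, reader_center's own z axis and vertical below 0.2 rad and x of reader_center in the frame of mat between -0.08 and 0.08 m and y of reader_center in the frame of mat between -0.04 and 0.04 m and height (world z) of reader_center below 0.028 m and linear speed of each of power_unit, battery_a, battery_b, cover_a, cover_b, reader, hex_key below 0.02 m/s); the robot touches nothing.
It fails at once if a hold-down screw is turned while the key is not fully home in it (14 mm or more below the mouth) ((velocity of joint screw_near above 0.3 rad/s and (z of hex_key_tip in the frame of screw_near_socket above -0.014 m or horizontal distance between hex_key_tip and screw_near_socket above 0.006 m)) or (velocity of joint screw_far above 0.3 rad/s and (z of hex_key_tip in the frame of screw_far_socket above -0.014 m or horizontal distance between hex_key_tip and screw_far_socket above 0.006 m))).
It fails at once if a bystander is moved more than 4 cm or tipped over (distance of any of morse_key, mug, ink_bottle, date_stamp, paperweight, glue_bottle from where it was at the start of the episode above 0.04 m or angle between any of morse_key, mug, ink_bottle, date_stamp, paperweight, glue_bottle's own z axis and vertical above 0.6 rad).
Of battery_a, battery_b only 1 to 2 are there at a start; the rules pass over those that are not, and their reading is None.
Of cover_a, cover_b only 1 to 2 are there at a start; the rules pass over those that are not, and their reading is None.
At some moment in a run one of battery_a, battery_b, reader may be knocked a few centimetres aside while the robot is not near it.
It also fails if it takes over 210 s, if anything falls off the work surface, if the arm or the gripper's body presses on something with over 40 N, if the wrist force passes 120 N, or if a joint passes its speed limit or range.

### The arm

A 7-joint arm with a two-finger parallel gripper is mounted at the origin on the work surface. World frame = base frame: x ahead of the robot, y to its left, z up, the work surface at z = 0. Lengths are in m, angles in rad, forces in N, time in s.
With the tool pointing down it reaches from about 0.35 to 0.9 m from the base axis. Payload 8.1 kg.
Tool frame: the origin (TCP) lies between the finger pads; the fingertips stand 11 mm ahead of it and the grasp point (between the pads) lies 8 mm behind it; z points along the fingers, y is the line along which they close (so a half turn about z gives the same grasp; the last joint's range is limited). The gripper opens to 92 mm and grips with 3 to 60 N. Pads are 19 mm wide; open, the fingers measure 130 mm over their backs; the gripper's body (75 mm by 190 mm) begins 47 mm behind the grasp point.
Start: joints at [-1.321, 0.434, 0.025, 1.573, -0.012, 1.134, -0.075], TCP at [0.216, 0.587, 0.238] pointing down, gripper open.
Joint ranges: [-2.62, 2.62], [-0.44, 2.09], [-1.27, 1.32], [0.08, 2.57], [-1.32, 4.46], [0.12, 2], [-2.74, 2.74]. Speed limits (rad/s): [2.22, 2.22, 3.01, 3.01, 3.14, 3.14, 3.14].

### API

Orientations are given as a unit quaternion [w, x, y, z].
In Python, from cell import * gives the robot as it stands.
- The arm moves only by the tool drive_tool, never from a script. Its argument "rows" is text: rows parted by semicolons, each of 7 numbers parted by spaces: the turn, a rotation vector about the tool's x, y, z scaled (see below), then the shift along the tool's x, y, z scaled (see below), then the closure, from 0 (fully open) to 1 (shut). A call has 1 to 10 rows; each row is the pose to reach, as a shift and turn from the pose commanded when the call began, along the tool's axes at that moment, turning the shorter way round; what a row does not reach only later rows make up. The controller multiplies each number of a shift by 0.15 m and each number of a turn by 180 degrees. A row lasts 1/10 s, in which the tool goes at most 50 mm and 8.59 degrees, less where a joint would pass 70% of its speed; a pose out of reach is approached as far as the arm can. A call with a number of a shift or a turn outside -1 to 1 is refused whole. A call with a gripper value outside its range is refused whole. The fingers move at their own pace and stop on an object; "squeeze" is the grip in N (left out, the last holds). Time passes only in rows, so rows that repeat a pose let the fingers close. It gives the time, the measured TCP pose, the force, the opening and the grip force at its end, in the units of the state.
- get_state(): the state, without advancing time (a new reading comes with each control period).
- capture(name): name is "scene" or "top" or "wrist"; returns (picture, depth): 420x560x3 uint8, blue, green, red; 420x560 float32, m along the optical axis (not along the pixel's ray), 0 where there is no reading.
- camera_info(name): a dict with "fovy" (degrees; the focal length in pixels is half the picture's height over the tangent of half this angle, whatever the lens; pixels are square), "cx", "cy" (the principal point, pixels), "cam_to_world" (4x4, takes a point from camera to world coordinates). Camera axes: x right, y down, z forward; pixel columns grow to the right and rows downward; lengths in m; the calibration is good to about 2 mm. A picture is of the moment at which its call begins: read the wrist's pose just before it. camera_info takes no time and is no camera call; for the wrist camera it gives the pose at the moment of the call.
- finish_job(): hands the job in; it is judged then, once.
The state is a dict: "time_s": time; "joint_positions": joint angles; "dq": joint speeds; "joint_torque": joint torques, N m; "tcp_pos": TCP position; "tool_rot": TCP orientation; "force": force on the tool from outside, world axes, zero at the start; "moment": the same for the moment, N m; "grip_width": finger opening in m; "grasp_force": force on a finger pad.
Only numpy, scipy, OpenCV 4.12 (cv2) and the standard library are available. Lean on these libraries where they do the work, as an engineer would, in place of code of your own. Each camera call takes 0.05 s, during which the arm holds its last target. There are 200 camera calls.

## Working session

There is one attempt and no reset: what is moved stays moved. The work goes in short steps, Python scripts to look and compute and a tool call to move; the robot and the scene stay as the last step left them, time stands still between calls to the robot, and variables do not carry over. Pictures are saved under pics/ and viewed, at most 14 in all, crops included, and the job is handed in when it is done.

Besides the shell and the picture viewer there is one more tool, called after "Emit:" as a command line: name --argument value ..., lists and objects as JSON in quotes. drive_tool: Moves the arm, as the interface text tells. Shifts and turns lie within -1 to 1; 1 stands for 0.15 m of shift or 180 degrees of turn. Its arguments: {"type":"object","properties":{"rows":{"type":"string"},"squeeze":{"type":"number"}},"required":["rows"]}

```bash
mkdir -p pics; ls; python3 - <<'E'
from cell import *
import cv2,numpy as np
s=get_state();print(s['time_s'],s['tcp_pos'],s['tool_rot'],s['force'],s['grip_width'])
for n in('scene','top'):
    p,d=capture(n);i=camera_info(n);print(n,i['fovy'],i['cx'],i['cy'],np.round(i['cam_to_world'],4).tolist())
    cv2.imwrite(f'pics/{n}0.png',cv2.resize(p,(784,588),interpolation=cv2.INTER_CUBIC));np.savez(f'{n}0.npz',p=p,d=d)
E
```

```text
pics
0.0 [0.21583977 0.58604594 0.23695846] [-6.44348285e-05  1.75517788e-01  9.84475966e-01 -7.58067471e-04] [-0.31379078  0.14543608 -0.91116065] 0.09160971263389447
scene 50.44543811722153 280.45222949611866 217.80940345420908 [[-0.2344, 0.5189, -0.8221, 1.7499], [0.9721, 0.131, -0.1944, 0.165], [0.0068, -0.8448, -0.5351, 0.8709], [0.0, 0.0, 0.0, 1.0]]
top 45.188866095611644 278.0279910849198 209.09949494604825 [[-0.0268, -0.9784, 0.2052, 0.3208], [-0.9996, 0.0256, -0.0088, -0.1223], [0.0033, -0.2054, -0.9787, 1.3161], [0.0, 0.0, 0.0, 1.0]]
```

View pics/scene0.png

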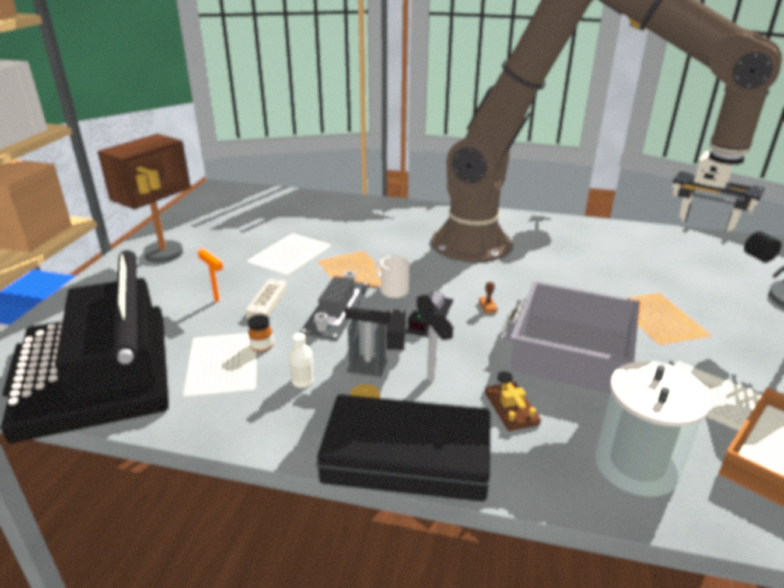

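View pics/top0.png

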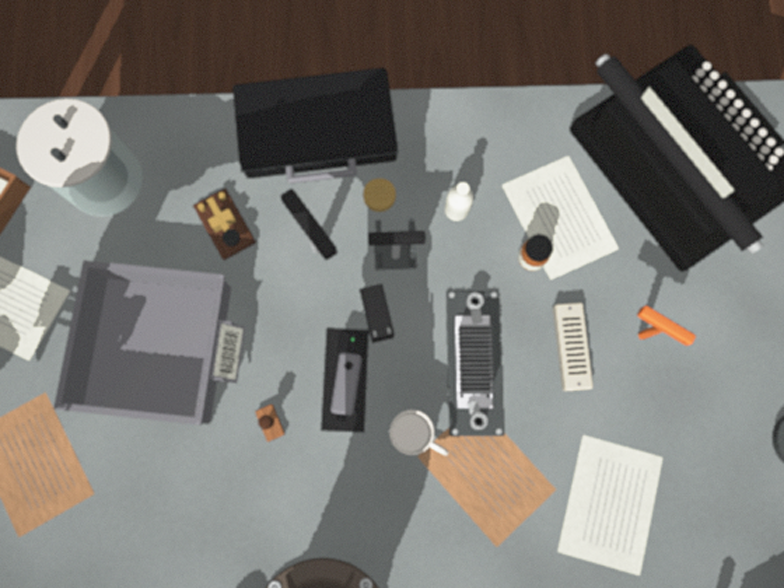

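The scene view shows a black bar on a grey shaft at (432,320), a stand with a bar at (370,318), and an orange T at (210,262). The top view shows these:

- box (145,340), with its label at (229,352)
- reader on its mat (346,380)
- battery (376,312)
- mount and power unit (475,362)
- cover (573,346)

Candidates for the hex key in the top view are the bar on the stand (397,238), the long black bar (308,224) and the orange one (665,325, excluded). I'll check sizes in a close crop.

```bash
cat > h.py <<'E'
import numpy as np,cv2
from cell import *
def K(n,i=None):
    i=i or camera_info(n);return 210/np.tan(np.radians(i['fovy']/2)),i['cx'],i['cy'],np.array(i['cam_to_world'])
def cloud(d,k):
    f,cx,cy,T=k;v,u=np.indices(d.shape)
    P=np.stack([(u-cx)/f*d,(v-cy)/f*d,d],-1);return P@T[:3,:3].T+T[:3,3]
def ray(uv,z,k):
    f,cx,cy,T=k;uv=np.atleast_2d(uv).astype(float)
    D=np.c_[(uv[:,0]-cx)/f,(uv[:,1]-cy)/f,np.ones(len(uv))]@T[:3,:3].T
    return T[:3,3]+D*((z-T[2,3])/D[:,2])[:,None]
def rect(P,m):
    """world min-area rect of points P[m]"""
    q=P[m][:,:2].astype(np.float32);(c,s,a)=cv2.minAreaRect(q);
    if s[0]<s[1]: s=(s[1],s[0]);a+=90
    return np.round(c,4),np.round(s,4),round((a+90)%180-90,1)
E
python3 - <<'E'
from h import *
z=np.load('top0.npz');p,d=z['p'],z['d'];P=cloud(d,K('top'));np.save('topP.npy',P)
H=P[...,2];print('desk z',np.median(H[200:230,420:440]),np.median(H[330:360,250:270]))
# height components
for lo,hi in((.02,.04),(.04,.07),(.07,.1),(.1,.135),(.135,.3)):
    m=((H>lo)&(H<hi)).astype(np.uint8);m[:75]=0
    n,L,S,C=cv2.connectedComponentsWithStats(m)
    for k in range(1,n):
        if S[k,4]>40:
            mm=L==k;print(lo,hi,'px',np.round(C[k]),S[k,4],*rect(P,mm),'z',np.round(np.percentile(H[mm],[10,50,90]),3))
c=p[125:215,190:310];cv2.imwrite('pics/key.png',cv2.resize(c,(800,600),interpolation=cv2.INTER_CUBIC))
E
```

```text
desk z -0.00027210929012799756 4.6943401154075914e-06
0.02 0.04 px [449. 141.] 470 [ 0.7681 -0.5959] [0.3561 0.0111] 33.4 z [0.022 0.031 0.038]
0.02 0.04 px [ 85. 140.] 191 [0.8043 0.3839] [0.1433 0.0566] -43.4 z [0.022 0.03  0.038]
0.02 0.04 px [269. 114.] 84 [ 0.855  -0.1155] [0.0801 0.0059] -82.4 z [0.022 0.03  0.038]
0.02 0.04 px [229. 119.] 117 [ 0.8391 -0.009 ] [0.111  0.0166] -82.3 z [0.022 0.031 0.039]
0.02 0.04 px [190. 123.] 88 [0.8338 0.0981] [0.0779 0.0056] -86.0 z [0.021 0.03  0.037]
0.02 0.04 px [  8. 143.] 150 [0.786  0.5833] [0.0916 0.0089] -26.0 z [0.022 0.03  0.038]
0.02 0.04 px [271. 138.] 299 [ 0.7873 -0.1202] [0.0604 0.0595] -1.4 z [0.021 0.023 0.035]
0.02 0.04 px [325. 153.] 42 [ 0.7436 -0.2653] [0.0466 0.0185] 72.4 z [0.022 0.029 0.037]
0.02 0.04 px [378. 187.] 54 [ 0.6453 -0.4011] [0.0556 0.0251] 57.1 z [0.023 0.031 0.038]
0.02 0.04 px [ 78. 231.] 431 [0.5649 0.3643] [0.3192 0.1603] -48.8 z [0.022 0.03  0.038]
0.02 0.04 px [161. 216.] 54 [0.5817 0.1702] [0.0665 0.0032] -6.3 z [0.022 0.03  0.038]
0.02 0.04 px [340. 225.] 78 [ 0.5494 -0.2939] [0.0391 0.0211] 21.
[... 2987 characters left out ...]
.] 77 [ 0.7584 -0.2706] [0.0216 0.021 ] -46.5 z [0.11  0.119 0.122]
0.1 0.135 px [296. 177.] 44 [ 0.6514 -0.1812] [0.0294 0.015 ] 83.7 z [0.107 0.12  0.13 ]
0.1 0.135 px [275. 176.] 74 [ 0.6519 -0.1306] [0.0633 0.0176] -87.5 z [0.106 0.122 0.132]
0.1 0.135 px [475. 232.] 370 [ 0.5016 -0.6043] [0.1002 0.0221] 56.9 z [0.119 0.132 0.134]
0.135 0.3 px [ 48. 105.] 3579 [0.8332 0.4186] [0.1594 0.1491] 89.5 z [0.174 0.182 0.185]
0.135 0.3 px [501. 117.] 6870 [ 0.7947 -0.6955] [0.3573 0.1747] 33.0 z [0.146 0.151 0.199]
0.135 0.3 px [221. 160.] 681 [6.835e-01 1.000e-04] [0.1349 0.0276] 34.8 z [0.174 0.18  0.183]
0.135 0.3 px [283. 169.] 345 [ 0.6653 -0.1486] [0.0994 0.0217] 89.9 z [0.14  0.143 0.146]
```

View pics/key.png

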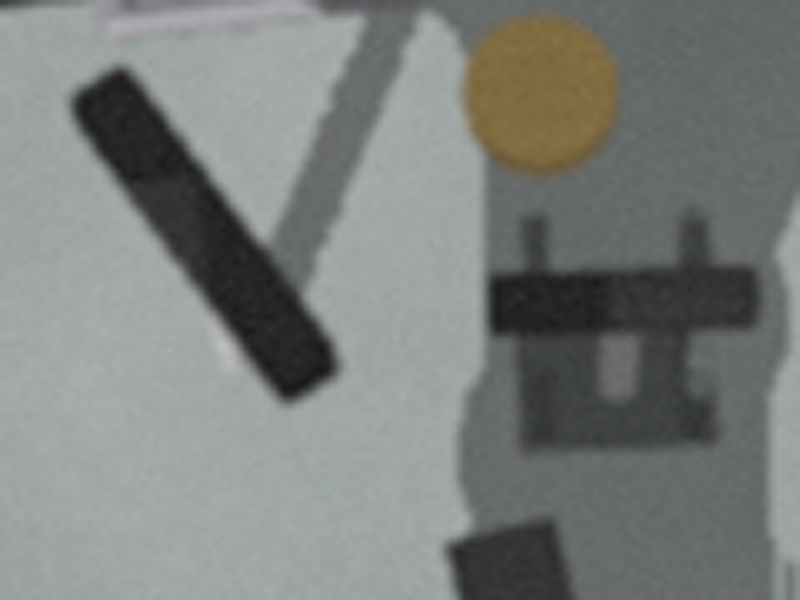

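Chosen: the bar on the stand at top pixel (397,238). It is black, 99 x 20 mm with its top at 144 mm, against 135 mm for the long bar at (308,224), so it is the smaller. In the crop it lies across the stand at (625,300) and the larger bar stands alone at (205,235). I see one battery and one cover.

First I'll turn and raise the tool, then go over the mount.

Emit:
drive_tool --rows "0 0 0.388 0 0 -1 0;0 0 0.388 0 0 -1 0;0 0 0.388 0 0 -1 0;0 0 0.388 0 0 -1 0;0 0 0.388 0 0 -1 0;0 0 0.388 0 0 -1 0;0 0 0.388 0 0 -1 0;0 0 0.388 0 0 -1 0;0 0 0.388 0 0 -1 0"

```text
time_s: 1.0
tcp_pos: [0.2158, 0.5864, 0.3873]
tool_rot: [0.0, 0.709, 0.706, -0.0]
force: [0.6, 0.2, -0.8]
grip_width: 0.0918
grasp_force: 0.0
```

Emit:
drive_tool --rows "0 0 0 -0.93 0.54 0 0;0 0 0 -0.93 0.54 0 0;0 0 0 -0.93 0.54 0 0;0 0 0 -0.93 0.54 0 0"

```text
time_s: 1.4
tcp_pos: [0.3009, 0.4416, 0.3885]
tool_rot: [0.001, 0.709, 0.705, 0.0]
force: [0.0, -0.5, -0.1]
grip_width: 0.0918
grasp_force: 0.0
```

Emit:
drive_tool --rows "0 0 0 -0.93 0.54 0 0;0 0 0 -0.93 0.54 0 0;0 0 0 -0.93 0.54 0 0;0 0 0 -0.93 0.54 0 0"

```text
time_s: 1.8
tcp_pos: [0.3807, 0.3019, 0.3883]
tool_rot: [0.001, 0.709, 0.705, 0.0]
force: [-0.4, -0.4, 0.5]
grip_width: 0.0917
grasp_force: 0.0
```

Emit:
drive_tool --rows "0 0 0 -0.93 0.5 0 0;0 0 0 -0.93 0.5 0 0;0 0 0 -0.93 0.5 0 0;0 0 0 -0.93 0.5 0 0"

```text
time_s: 2.2
tcp_pos: [0.4548, 0.162, 0.3883]
tool_rot: [0.001, 0.709, 0.705, 0.0]
force: [-0.1, -1.0, 0.2]
grip_width: 0.0918
grasp_force: 0.0
```

Emit:
drive_tool --rows "0 0 0 -0.93 0 0 0;0 0 0 -0.93 0 0 0;0 0 0 -0.93 0 0 0;0 0 0 -0.93 0 0 0"

```text
time_s: 2.6
tcp_pos: [0.4523, 0.023, 0.3883]
tool_rot: [0.0, 0.709, 0.705, 0.0]
force: [-0.5, 0.1, 0.1]
grip_width: 0.0916
grasp_force: 0.0
```

Emit:
drive_tool --rows "0 0 0 -0.93 0 0 0;0 0 0 -0.93 0 0 0;0 0 0 -0.93 0 0 0;0 0 0 -0.93 0 0 0;0 0 0 -0.93 0 0 0;0 0 0 -0.93 0 0 0"

```text
time_s: 3.2
tcp_pos: [0.4527, -0.1093, 0.3875]
tool_rot: [-0.0, 0.706, 0.708, -0.0]
force: [-0.8, -0.1, 0.3]
grip_width: 0.0917
grasp_force: 0.0
```

```bash
python3 - <<'E'
from h import *
s=get_state();print(s['tcp_pos'],s['joint_positions'])
i=camera_info('wrist');p,d=capture('wrist');k=K('wrist',i);print(i['fovy'],np.round(i['cam_to_world'],3).tolist())
np.savez('w1.npz',p=p,d=d,k=np.array(k[:3]),T=k[3]);cv2.imwrite('pics/w1.png',p)
E
```

```text
[ 0.45272099 -0.10929829  0.38752786] [-0.64341483  0.05003793  0.82946167  1.73165626 -0.0378049   1.3767351
  0.1953089 ]
59.06429914864537 [[1.0, 0.002, -0.0, 0.454], [0.002, -0.967, -0.253, -0.041], [-0.001, 0.253, -0.967, 0.535], [0.0, 0.0, 0.0, 1.0]]
```

View pics/w1.png

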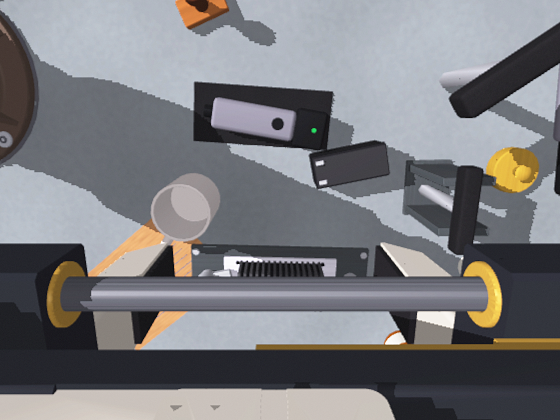

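The wrist view shows the reader (250,118), battery (349,165), stand and key (455,205), mug (185,207) and part of the mount at the gripper's edge. I'll move on along -y to see the screws.

Emit:
drive_tool --rows "0 0 0 -0.7 0 0 0;0 0 0 -0.7 0 0 0;0 0 0 -0.7 0 0 0;0 0 0 -0.7 0 0 0;0 0 0 -0.7 0 0 0"

```text
time_s: 3.75
tcp_pos: [0.4528, -0.2143, 0.3874]
tool_rot: [-0.0, 0.706, 0.708, 0.0]
force: [0.7, 0.9, 0.0]
grip_width: 0.0919
grasp_force: 0.0
```

Emit:
drive_tool --rows "0 0 0 -0.7 0 0 0;0 0 0 -0.7 0 0 0;0 0 0 -0.7 0 0 0;0 0 0 -0.7 0 0 0;0 0 0 -0.7 0 0 0"

```text
time_s: 4.25
tcp_pos: [0.4531, -0.3189, 0.3874]
tool_rot: [-0.001, 0.706, 0.708, 0.0]
force: [0.5, 0.4, 0.8]
grip_width: 0.0922
grasp_force: 0.0
```

```bash
python3 - <<'E'
from h import *
s=get_state();print(s['tcp_pos'],s['joint_positions'])
i=camera_info('wrist');p,d=capture('wrist');k=K('wrist',i)
np.savez('w2.npz',p=p,d=d,k=np.array(k[:3]),T=k[3]);cv2.imwrite('pics/w2.png',p)
E
```

```text
[ 0.45314268 -0.31890891  0.38737732] [-0.19172139  0.30162647  0.97564013  1.54780047 -0.25217481  1.42693003
  0.80172973]
```

View pics/w2.png

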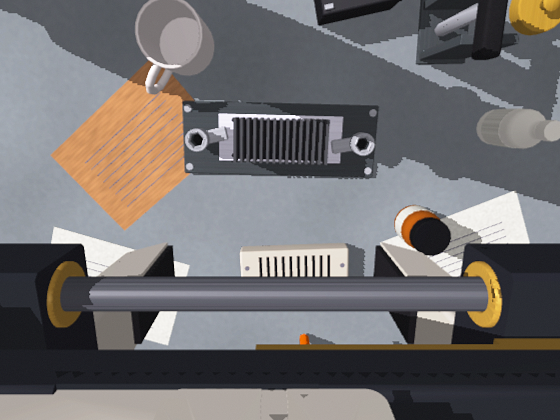

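The mount is clear here: near screw at (197,139) with its toe to (228,133), far screw at (362,145) with its toe to (332,148). The cover is at (294,262). Next I'll measure the screw axes and toe angles.

```bash
cat > meas.py <<'E'
from h import *
import sys
def screws(f):
    z=np.load(f);p,d=z['p'],z['d'];k=(*z['k'],z['T']);P=cloud(d,k);H=P[...,2]
    m=((H>.004)&(H<.012)).astype(np.uint8)
    out=[]
    for x0,y0 in ((.351,-.2865),(.569,-.2923)):
        R=np.hypot(P[...,0]-x0,P[...,1]-y0)
        hd=(H>.040)&(H<.052)&(R<.03)
        c,r=cv2.minEnclosingCircle(P[hd][:,:2].astype(np.float32)); c=np.array(c)
        # head outline in pixels -> ray on 0.046
        u=np.argwhere(hd)[:,::-1].astype(np.float32);(uc,ur)=cv2.minEnclosingCircle(u)
        c2=ray(uc,.046,k)[0,:2]
        R=np.hypot(P[...,0]-c[0],P[...,1]-c[1])
        toe=(H>.019)&(H<.030)&(R<.045)&(R>.018)
        q=P[toe][:,:2];far=q[np.hypot(*(q-c).T)>.022]
        a=np.degrees(np.arctan2(*(far.mean(0)-c)[::-1]));L=np.hypot(*(q-c).T).max()
        print(f,'head',np.round(c,4),round(r,4),'ray',np.round(c2,4),'px',np.round(uc,1),'toe deg',round(a,1),'n',len(far),'len',round(L,3),'z',np.median(H[hd]))
        out.append(c)
    dd=out[1]-out[0];print('sep',np.hypot(*dd),'plate deg',np.degrees(np.arctan2(dd[1],dd[0])))
    return p,d,k,P
if __name__=='__main__':
    p,d,k,P=screws(sys.argv[1])
    cv2.imwrite('pics/scr%s.png'%sys.argv[1][:2],cv2.resize(p[95:185,175:390],(795,333),interpolation=cv2.INTER_CUBIC))
    H=P[...,2];X,Y=P[...,0],P[...,1]
    for n,m in(('cover',(H>.02)&(H<.04)&(X>.38)&(X<.58)&(Y<-.4)&(Y>-.55)),('key',(H>.135)&(H<.16)&(X>.6)&(X<.73)&(Y>-.23)&(Y<-.08)),('pu',(H>.045)&(H<.06)&(X>.39)&(X<.53)&(Y<-.25)&(Y>-.33))):
        if m.sum()>20: print(n,*rect(P,m),np.median(H[m]))
E
python3 meas.py w2.npz; sed -i 's/x/x/' h.py; python3 - <<'E'
from h import *
z=np.load('w1.npz');P=cloud(z['d'],(*z['k'],z['T']));H,X,Y=P[...,2],P[...,0],P[...,1]
for n,m in(('key',(H>.135)&(H<.16)&(X>.6)&(X<.73)&(Y>-.23)&(Y<-.08)),('batt',(H>.046)&(H<.056)&(X>.48)&(X<.62)&(Y>-.16)&(Y<-.06)),('reader',(H>.025)&(H<.045)&(X>.34)&(X<.54)&(Y>-.11)&(Y<0))):
    print(n,*rect(P,m),np.median(H[m]))
E
```

```text
w2.npz head [ 0.3526 -0.2848] 0.0145 ray [ 0.353  -0.2842] px [195.9 138.9] toe deg 12.6 n 171 len 0.038 z 0.04576681523517745
w2.npz head [ 0.57   -0.2897] 0.0146 ray [ 0.5698 -0.2898] px [362.5 143.5] toe deg -171.2 n 168 len 0.038 z 0.04571384927983149
sep 0.21744173920947624 plate deg -1.2868129865390963
cover [ 0.484  -0.4628] [0.1596 0.0441] 0.4 0.028118187037172337
key [ 0.6667 -0.1713] [0.0521 0.0205] -90.0 0.14363909340553016
pu [ 0.4633 -0.2852] [0.1162 0.0559] -1.4 0.0482008226241748
key [ 0.6666 -0.1465] [0.0994 0.0204] 90.0 0.14371359829564911
batt [ 0.5542 -0.1085] [0.0975 0.0432] 11.8 0.052689202529157764
reader [ 0.4536 -0.0528] [0.1874 0.0693] -20.6 0.03887620851935375
```

View pics/scrw2.png

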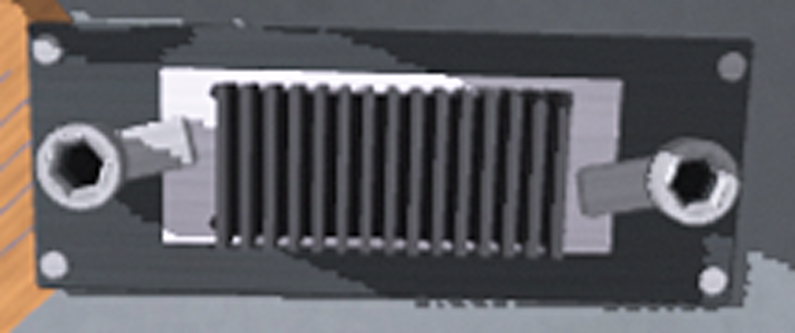

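Emit:
drive_tool --rows "0 0 0 0.575 0.71 0 0;0 0 0 0.575 0.71 0 0;0 0 0 0.575 0.71 0 0;0 0 0 0.575 0.71 0 0"

```text
time_s: 4.7
tcp_pos: [0.5639, -0.2265, 0.3863]
tool_rot: [-0.001, 0.703, 0.711, 0.001]
force: [0.0, -0.0, -0.1]
grip_width: 0.0918
grasp_force: 0.0
```

Emit:
drive_tool --rows "0 0 0 0.575 0.71 0 0;0 0 0 0.575 0.71 0 0;0 0 0 0.575 0.71 0 0;0 0 0 0.575 0.71 0 0;0 0 0 0.575 0.71 0 0;0 0 0 0.575 0.71 0 0"

```text
time_s: 5.3
tcp_pos: [0.6644, -0.149, 0.3882]
tool_rot: [0.0, 0.708, 0.707, 0.0]
force: [-0.3, -0.7, -0.4]
grip_width: 0.0918
grasp_force: 0.0
```

Emit:
drive_tool --rows "0 0 0 0 0 0.86 0;0 0 0 0 0 0.86 0;0 0 0 0 0 0.86 0;0 0 0 0 0 0.86 0;0 0 0 0 0 0.86 0;0 0 0 0 0 0.86 0"

```text
time_s: 5.9
tcp_pos: [0.6659, -0.15, 0.2616]
tool_rot: [0.002, 0.708, 0.707, 0.001]
force: [0.8, -0.7, 0.7]
grip_width: 0.0918
grasp_force: 0.0
```

Emit:
drive_tool --rows "0 0 0 0.023 0.005 0.3 0;0 0 0 0.023 0.005 0.6 0;0 0 0 0.023 0.005 0.917 0;0 0 0 0.023 0.005 0.917 0;0 0 0 0.023 0.005 0.917 0;0 0 0 0.023 0.005 0.917 0"

```text
time_s: 6.5
tcp_pos: [0.668, -0.1468, 0.125]
tool_rot: [0.002, 0.708, 0.707, 0.001]
force: [0.2, -0.1, 0.6]
grip_width: 0.0917
grasp_force: 0.0
```

Emit:
drive_tool --rows "0 0 0 0 0 0 1;0 0 0 0 0 0 1;0 0 0 0 0 0 1;0 0 0 0 0 0 1;0 0 0 0 0 0 1;0 0 0 0 0 0 1;0 0 0 0 0 0 1;0 0 0 0 0 0 1" --squeeze 40

```text
time_s: 7.3
tcp_pos: [0.666, -0.1455, 0.1211]
tool_rot: [-0.0, 0.707, 0.707, -0.0]
force: [0.1, -0.8, -0.1]
grip_width: 0.0322
grasp_force: 0.0
```

Emit:
drive_tool --rows "0 0 0 0 0 0 1;0 0 0 0 0 0 1;0 0 0 0 0 0 1;0 0 0 0 0 0 1;0 0 0 0 0 0 1"

```text
time_s: 7.8
tcp_pos: [0.666, -0.1455, 0.1212]
tool_rot: [0.0, 0.707, 0.707, 0.0]
force: [1.1, -0.4, -0.3]
grip_width: 0.0198
grasp_force: 40.0
```

Emit:
drive_tool --rows "0 0 0 0 0 -0.95 1;0 0 0 0 0 -0.95 1;0 0 0 0 0 -0.95 1;0 0 0 0 0 -0.95 1;0 0 0 0 0 -0.95 1;0 0 0 0 0 -0.95 1;0 0 0 0 0 -0.95 1;0 0 0 0 0 -0.95 1"

```text
time_s: 8.6
tcp_pos: [0.6655, -0.1452, 0.2623]
tool_rot: [-0.001, 0.707, 0.707, -0.001]
force: [-0.2, -0.2, -3.0]
grip_width: 0.0199
grasp_force: 40.0
```

```bash
python3 - <<'E'
from h import *
s=get_state();print(s['tcp_pos'],s['joint_positions'],s['grip_width'],s['force'],s['moment'])
i=camera_info('wrist');p,d=capture('wrist');k=K('wrist',i)
np.savez('w3.npz',p=p,d=d,k=np.array(k[:3]),T=k[3])
p2,d2=capture('top');cv2.imwrite('pics/w3.png',np.vstack([cv2.resize(p,(400,300)),cv2.resize(p2[100:250,180:380],(400,300))]));
P=cloud(d2,K('top'));H,X,Y=P[...,2],P[...,0],P[...,1];Pw=cloud(d,k)
t=np.array(s['tcp_pos']);q=(Pw-t);m=(abs(q[...,2]-.01)<.03)&(np.hypot(q[...,0],q[...,1])<.07)
b=m&(p.max(2)<70);print(b.sum(),rect(Pw,b) if b.sum()>20 else '',[np.round(np.percentile(q[b][:,j],[0,2,50,98,100]),4) for j in range(3)])
E
```

```text
[ 0.66549488 -0.14519702  0.26225692] [-0.35352806  0.61957173  0.85519263  1.4278508  -0.4703315   1.30868788
  0.53008268] 0.019864075317568793 [-0.17655769 -0.17935632 -3.04217925] [-0.0670106   0.04941316 -0.03079839]
8089 (array([ 0.6669, -0.1309]), array([0.0685, 0.024 ]), 89.8) [array([-0.0107, -0.0094,  0.0014,  0.0122,  0.0133]), array([-0.02  , -0.0161,  0.0239,  0.0483,  0.0485]), array([-0.0041,  0.0106,  0.0229,  0.0355,  0.0367])]
```

View pics/w3.png

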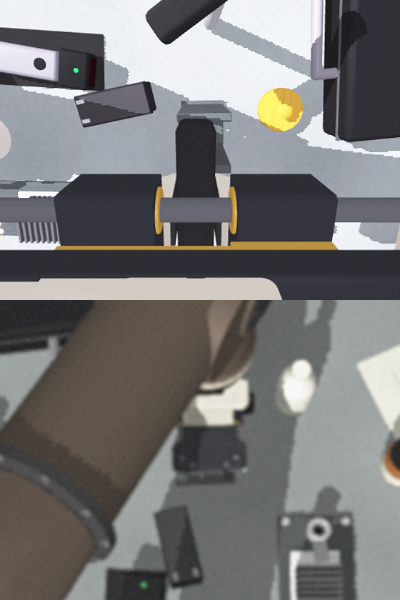

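The key is held; the bar's end shows at (195,125) in the upper half, and the stand below it is empty. I'll turn to the far screw's yaw with the screw ahead in view, which also separates out the wrist camera's bias.

Emit:
drive_tool --rows "0 0 0 -0.65 -0.53 -0.13 1;0 0 0 -0.65 -0.53 -0.13 1;0 0 0 -0.65 -0.53 -0.13 1;0 0 0 -0.65 -0.53 -0.13 1;0 0 0 -0.65 -0.53 -0.13 1"

```text
time_s: 9.2
tcp_pos: [0.5862, -0.2433, 0.2833]
tool_rot: [-0.0, 0.708, 0.706, 0.0]
force: [0.9, 1.2, -1.8]
grip_width: 0.0197
grasp_force: 40.0
```

Emit:
drive_tool --rows "0 0 0.284 -0.65 -0.53 -0.13 1;0 0 0.284 -0.65 -0.53 -0.13 1;0 0 0.284 -0.65 -0.53 -0.13 1;0 0 0.284 -0.65 -0.53 -0.13 1;0 0 0.284 -0.65 -0.53 -0.13 1;0 0 0.284 -0.65 -0.53 -0.13 1;0 0 0.284 -0.65 -0.53 -0.13 1;0 0 0.284 -0.65 -0.53 -0.13 1;0 0 0.284 -0.65 -0.53 -0.13 1;0 0 0.284 -0.65 -0.53 -0.13 1"

```text
time_s: 10.2
tcp_pos: [0.507, -0.3401, 0.3027]
tool_rot: [-0.0, 0.943, 0.333, 0.0]
force: [-0.3, -0.3, -3.0]
grip_width: 0.0196
grasp_force: 40.0
```

```bash
cat > wcap.py <<'E'
from h import *
import sys
from scipy.spatial.transform import Rotation as Ro
s=get_state();q=s['tool_rot'];R=Ro.from_quat([q[1],q[2],q[3],q[0]]).as_matrix()
print('tcp',np.round(s['tcp_pos'],4),'yaw',round(np.degrees(np.arctan2(R[1,1],R[0,1])),2),'tilt',round(np.degrees(np.arccos(-R[2,2])),2),'q',np.round(s['joint_positions'],2),'t',s['time_s'])
i=camera_info('wrist');p,d=capture('wrist');k=K('wrist',i)
np.savez(sys.argv[1]+'.npz',p=p,d=d,k=np.array(k[:3]),T=k[3],tcp=s['tcp_pos'],R=R);cv2.imwrite('pics/%s.png'%sys.argv[1],p)
E
python3 wcap.py w4; python3 - <<'E'
from h import *
z=np.load('w4.npz');P=cloud(z['d'],(*z['k'],z['T']));H=P[...,2]
for x0,y0 in ((.351,-.2865),(.569,-.2923)):
    hd=(H>.040)&(H<.052)&(np.hypot(P[...,0]-x0,P[...,1]-y0)<.022)
    if hd.sum()>30:print(cv2.minEnclosingCircle(P[hd][:,:2].astype(np.float32)),hd.sum(),np.argwhere(hd).mean(0))
E
```

```text
tcp [ 0.507  -0.3401  0.3027] yaw -51.04 tilt 0.02 q [-0.2   0.56  1.15  1.57 -0.52  1.35  0.12] t 10.2
((0.35966047644615173, -0.2804262042045593), 0.01201234944164753) 106 [239.72641509 153.70754717]
((0.5708064436912537, -0.28976836800575256), 0.014429374597966671) 440 [ 99.67045455 274.51590909]
```

Emit:
drive_tool --rows "0 0 0 0.545 0.008 0.2 1;0 0 0 0.545 0.008 0.4 1;0 0 0 0.545 0.008 0.6 1;0 0 0 0.545 0.008 0.85 1;0 0 0 0.545 0.008 0.85 1;0 0 0 0.545 0.008 0.85 1;0 0 0 0.545 0.008 0.85 1"

```text
time_s: 10.95
tcp_pos: [0.5718, -0.2914, 0.1776]
tool_rot: [0.001, 0.943, 0.332, 0.001]
force: [0.4, -0.2, -1.2]
grip_width: 0.0198
grasp_force: 40.0
```

```bash
python3 wcap.py w5
```

```text
tcp [ 0.5718 -0.2914  0.1776] yaw -51.2 tilt 0.18 q [-0.23  0.71  1.05  1.66 -0.66  1.17  0.09] t 10.95
```

View pics/w5.png

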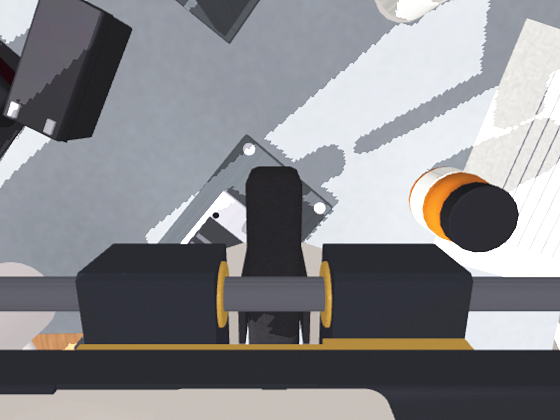

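The bar hides the socket, but the plate is where expected around (240,200). I'll insert slowly by force.

Emit:
drive_tool --rows "0 0 0 0.008 -0.009 0.04 1;0 0 0 0.008 -0.009 0.08 1;0 0 0 0.008 -0.009 0.12 1;0 0 0 0.008 -0.009 0.16 1;0 0 0 0.008 -0.009 0.16 1;0 0 0 0.008 -0.009 0.16 1"

```text
time_s: 11.6
tcp_pos: [0.5712, -0.2883, 0.151]
tool_rot: [-0.0, 0.943, 0.332, -0.0]
force: [-0.9, -0.4, -2.6]
grip_width: 0.0199
grasp_force: 40.0
```

Emit:
drive_tool --rows "0 0 0 0 0 0.02 1;0 0 0 0 0 0.04 1;0 0 0 0 0 0.06 1;0 0 0 0 0 0.06 1"

```text
time_s: 12.0
tcp_pos: [0.5713, -0.2885, 0.1418]
tool_rot: [0.0, 0.943, 0.332, -0.0]
force: [1.5, -2.0, -3.0]
grip_width: 0.0198
grasp_force: 40.0
```

Emit:
drive_tool --rows "0 0 0 0 0 0.015 1;0 0 0 0 0 0.03 1;0 0 0 0 0 0.045 1;0 0 0 0 0 0.045 1"

```text
time_s: 12.4
tcp_pos: [0.5717, -0.2888, 0.1369]
tool_rot: [0.0, 0.943, 0.332, 0.001]
force: [-1.0, 0.8, 11.6]
grip_width: 0.0201
grasp_force: 40.0
```

Emit:
drive_tool --rows "0 0 -0.045 -0.001 -0.001 0 1;0 0 -0.09 -0.002 -0.003 0 1;0 0 -0.135 -0.003 -0.004 0 1;0 0 -0.18 -0.004 -0.006 0 1;0 0 -0.225 -0.006 -0.007 0 1;0 0 -0.27 -0.007 -0.009 0 1;0 0 -0.315 -0.008 -0.01 0 1;0 0 -0.36 -0.01 -0.011 0 1;0 0 -0.405 -0.011 -0.013 0 1;0 0 -0.45 -0.012 -0.014 0 1"

```text
time_s: 13.4
tcp_pos: [0.5686, -0.2887, 0.1369]
tool_rot: [0.001, 0.499, 0.866, -0.0]
force: [-1.7, -0.5, 10.4]
grip_width: 0.0193
grasp_force: 40.0
```

Emit:
drive_tool --rows "0 0 0 0 0 0 1;0 0 0 0 0 0 1"

```text
time_s: 13.6
tcp_pos: [0.5686, -0.2888, 0.1369]
tool_rot: [0.001, 0.502, 0.865, 0.0]
force: [-3.5, -0.3, 11.7]
grip_width: 0.0196
grasp_force: 40.0
```

Emit:
drive_tool --rows "0 0 0.01 0 0 -0.1 1;0 0 0.01 0 0 -0.2 1;0 0 0.01 0 0 -0.5 1;0 0 0.01 0 0 -1 1;0 0 0.01 0 0 -1 1;0 0 0.01 0 0 -1 1;0 0 0.01 0 0 -1 1"

```text
time_s: 14.3
tcp_pos: [0.5685, -0.2873, 0.2856]
tool_rot: [0.0, 0.514, 0.858, 0.0]
force: [-0.6, 0.9, -2.5]
grip_width: 0.0195
grasp_force: 40.0
```

Emit:
drive_tool --rows "0 0 0.419 0.37 -0.615 0 1;0 0 0.419 0.37 -0.615 0 1;0 0 0.419 0.37 -0.615 0 1;0 0 0.419 0.37 -0.615 0 1;0 0 0.419 0.37 -0.615 0 1;0 0 0.419 0.37 -0.615 0 1;0 0 0.419 0.37 -0.615 0 1;0 0 0.419 0.37 -0.615 0 1;0 0 0.419 0.37 -0.615 0 1;0 0 0.419 0.37 -0.615 0 1"

```text
time_s: 15.3
tcp_pos: [0.4605, -0.2811, 0.2839]
tool_rot: [-0.001, 0.932, 0.363, -0.001]
force: [-0.7, -0.3, -2.6]
grip_width: 0.0197
grasp_force: 40.0
```

```bash
python3 wcap.py w6; python3 - <<'E'
from meas import *
screws('w6.npz')
E
```

```text
tcp [ 0.4605 -0.2811  0.2839] yaw -47.47 tilt 0.18 q [-0.35  0.4   1.12  1.77 -0.38  1.22  0.05] t 15.3
w6.npz head [ 0.3601 -0.2775] 0.0103 ray [ 0.362 -0.277] px [211. 242.] toe deg -0.6 n 130 len 0.031 z 0.04564107765400843
w6.npz head [ 0.5707 -0.2899] 0.0147 ray [ 0.5705 -0.2891] px [354.4 104.7] toe deg -103.2 n 266 len 0.038 z 0.04580324386444368
sep 0.2109104111904171 plate deg -3.3719469884563695
```

The far screw reads 1.36 rad, clear of the foot. Now the near screw.

Emit:
drive_tool --rows "0 0 0 -0.541 -0.466 0 1;0 0 0 -0.541 -0.466 0.2 1;0 0 0 -0.541 -0.466 0.4 1;0 0 0 -0.541 -0.466 0.6 1;0 0 0 -0.541 -0.466 0.7 1;0 0 0 -0.541 -0.466 0.7 1;0 0 0 -0.541 -0.466 0.7 1;0 0 0 -0.541 -0.466 0.7 1"

```text
time_s: 16.15
tcp_pos: [0.3545, -0.286, 0.1812]
tool_rot: [0.0, 0.931, 0.364, 0.0]
force: [0.1, 0.4, -2.5]
grip_width: 0.0199
grasp_force: 40.0
```

```bash
python3 wcap.py w7
```

```text
tcp [ 0.3545 -0.286   0.1812] yaw -47.33 tilt 0.07 q [-0.28  0.35  1.1   2.1  -0.39  0.91  0.21] t 16.15
```

Emit:
drive_tool --rows "0 0 0 0 -0.012 0.05 1;0 0 0 0 -0.012 0.1 1;0 0 0 0 -0.012 0.15 1;0 0 0 0 -0.012 0.2 1;0 0 0 0 -0.012 0.2 1;0 0 0 0 -0.012 0.2 1"

```text
time_s: 16.8
tcp_pos: [0.3526, -0.2843, 0.1502]
tool_rot: [-0.0, 0.932, 0.363, -0.0]
force: [0.2, 0.6, -2.1]
grip_width: 0.0199
grasp_force: 40.0
```

Emit:
drive_tool --rows "0 0 0 0 0 0.02 1;0 0 0 0 0 0.04 1;0 0 0 0 0 0.06 1;0 0 0 0 0 0.06 1"

```text
time_s: 17.2
tcp_pos: [0.3528, -0.2842, 0.1411]
tool_rot: [-0.0, 0.932, 0.363, -0.0]
force: [1.5, -0.8, -3.0]
grip_width: 0.0197
grasp_force: 40.0
```

Emit:
drive_tool --rows "0 0 0 0 0 0.015 1;0 0 0 0 0 0.03 1;0 0 0 0 0 0.04 1;0 0 0 0 0 0.04 1;0 0 0 0 0 0.04 1"

```text
time_s: 17.7
tcp_pos: [0.3535, -0.285, 0.1366]
tool_rot: [0.0, 0.932, 0.363, 0.001]
force: [-2.2, 2.5, 21.5]
grip_width: 0.0196
grasp_force: 40.0
```

Emit:
drive_tool --rows "0 0 -0.046 -0.001 -0.001 0 1;0 0 -0.092 -0.002 -0.003 0 1;0 0 -0.138 -0.003 -0.004 0 1;0 0 -0.184 -0.004 -0.006 0 1;0 0 -0.23 -0.006 -0.007 0 1;0 0 -0.276 -0.007 -0.009 0 1;0 0 -0.322 -0.008 -0.01 0 1;0 0 -0.367 -0.01 -0.011 0 1;0 0 -0.412 -0.011 -0.013 0 1;0 0 -0.457 -0.012 -0.014 0 1"

```text
time_s: 18.7
tcp_pos: [0.3507, -0.2844, 0.1366]
tool_rot: [0.001, 0.461, 0.888, 0.0]
force: [-3.4, 2.7, 19.0]
grip_width: 0.0198
grasp_force: 40.0
```

Emit:
drive_tool --rows "0 0 0 0 0 0 1;0 0 0 0 0 0 1"

```text
time_s: 18.9
tcp_pos: [0.3507, -0.2844, 0.1366]
tool_rot: [0.001, 0.463, 0.886, 0.001]
force: [-1.7, 3.7, 18.5]
grip_width: 0.0195
grasp_force: 40.0
```

Emit:
drive_tool --rows "0 0 0.01 0 0 -0.1 1;0 0 0.01 0 0 -0.2 1;0 0 0.01 0 0 -0.5 1;0 0 0.01 0 0 -1 1;0 0 0.01 0 0 -1 1;0 0 0.01 0 0 -1 1;0 0 0.01 0 0 -1 1"

```text
time_s: 19.6
tcp_pos: [0.35, -0.2836, 0.2851]
tool_rot: [0.0, 0.477, 0.879, 0.0]
force: [1.4, -0.1, -2.6]
grip_width: 0.0196
grasp_force: 40.0
```

```bash
python3 wcap.py w8
```

```text
tcp [ 0.35   -0.2836  0.2851] yaw 33.08 tilt 0.04 q [-0.04  0.09  0.68  1.94 -0.07  1.13  1.24] t 19.6
```

Emit:
drive_tool --rows "0 0 0.184 -0.62 0.39 0 1;0 0 0.184 -0.62 0.39 0 1;0 0 0.184 -0.62 0.39 0 1;0 0 0.184 -0.62 0.39 0 1;0 0 0.184 -0.62 0.39 0 1;0 0 0.184 -0.62 0.39 0 1"

```text
time_s: 20.25
tcp_pos: [0.4491, -0.3295, 0.284]
tool_rot: [-0.001, 0.706, 0.708, -0.001]
force: [0.6, 0.9, -2.5]
grip_width: 0.0197
grasp_force: 40.0
```

```bash
python3 wcap.py w9; python3 - <<'E'
from meas import *
screws('w9.npz')
z=np.load('w9.npz');P=cloud(z['d'],(*z['k'],z['T']));q=(P-z['tcp'])@z['R'];b=(abs(q[...,2]+.01)<.03)&(np.hypot(q[...,0],q[...,1])<.07)&(z['p'].max(2)<70)
print([np.round(np.percentile(q[b][:,j],[2,50,98,100]),4) for j in range(2)])
E
```

```text
tcp [ 0.4491 -0.3295  0.284 ] yaw 0.13 tilt 0.15 q [-0.04  0.34  0.78  1.72 -0.26  1.19  0.81] t 20.25
w9.npz head [ 0.3525 -0.2851] 0.0148 ray [ 0.3532 -0.2845] px [179.5 135.5] toe deg 82.0 n 289 len 0.039 z 0.04589337612434269
w9.npz head [ 0.5703 -0.2902] 0.0148 ray [ 0.5691 -0.2891] px [390.5 140.5] toe deg -104.1 n 252 len 0.038 z 0.045825102799669615
sep 0.21784212394943872 plate deg -1.340256297604639
[array([-0.016 ,  0.0234,  0.0482,  0.0485]), array([-0.0095,  0.0013,  0.0122,  0.0133])]
```

Near screw 1.45 rad, far 1.35 rad, and the key hasn't moved in the grip. Returning it to the stand.

Emit:
drive_tool --rows "0 0 0 0.613 0.723 0 1;0 0 0 0.613 0.723 0 1;0 0 0 0.613 0.723 0 1;0 0 0 0.613 0.723 0 1;0 0 0 0.613 0.723 0 1"

```text
time_s: 20.8
tcp_pos: [0.5586, -0.237, 0.2849]
tool_rot: [-0.0, 0.706, 0.708, -0.0]
force: [-1.1, -1.3, -3.0]
grip_width: 0.0197
grasp_force: 40.0
```

Emit:
drive_tool --rows "0 0 0 0.613 0.723 0 1;0 0 0 0.613 0.723 0 1;0 0 0 0.613 0.723 0 1;0 0 0 0.613 0.723 0 1;0 0 0 0.613 0.723 0 1;0 0 0 0.613 0.723 0 1;0 0 0 0.613 0.723 0 1;0 0 0 0.613 0.723 0 1"

```text
time_s: 21.6
tcp_pos: [0.6661, -0.1476, 0.286]
tool_rot: [0.0, 0.708, 0.706, 0.0]
force: [-0.2, -0.1, -2.7]
grip_width: 0.0197
grasp_force: 40.0
```

Emit:
drive_tool --rows "0 0 0 0.014 0 0.2 1;0 0 0 0.014 0 0.4 1;0 0 0 0.014 0 0.6 1;0 0 0 0.014 0 0.8 1;0 0 0 0.014 0 0.8 1"

```text
time_s: 22.1
tcp_pos: [0.6642, -0.1435, 0.1616]
tool_rot: [-0.003, 0.708, 0.707, -0.002]
force: [-0.1, 0.5, -2.1]
grip_width: 0.02
grasp_force: 40.0
```

Emit:
drive_tool --rows "0 0 0 0 0 0.1 1;0 0 0 0 0 0.2 1;0 0 0 0 0 0.27 1;0 0 0 0 0 0.27 1;0 0 0 0 0 0.27 1;0 0 0 0 0 0.27 1"

```text
time_s: 22.7
tcp_pos: [0.6674, -0.1444, 0.1257]
tool_rot: [0.001, 0.707, 0.707, 0.0]
force: [-0.3, -0.1, -2.2]
grip_width: 0.0197
grasp_force: 40.0
```

Emit:
drive_tool --rows "0 0 0 0 0 0.022 1;0 0 0 0 0 0.022 1;0 0 0 0 0 0.022 1;0 0 0 0 0 0.022 0;0 0 0 0 0 0.022 0;0 0 0 0 0 0.022 0;0 0 0 0 0 0.022 0;0 0 0 0 0 0.022 0;0 0 0 0 0 0.022 0;0 0 0 0 0 0.022 0"

```text
time_s: 23.7
tcp_pos: [0.6669, -0.1441, 0.1216]
tool_rot: [-0.0, 0.707, 0.707, -0.0]
force: [0.1, 0.7, 0.8]
grip_width: 0.0711
grasp_force: 0.0
```

Emit:
drive_tool --rows "0 0 0 0 0 -0.2 0;0 0 0 0 0 -0.6 0;0 0 0 0 0 -1 0;0 0 0 0 0 -1 0;0 0 0 0 0 -1 0;0 0 0 0 0 -1 0"

```text
time_s: 24.3
tcp_pos: [0.6669, -0.144, 0.2716]
tool_rot: [0.0, 0.707, 0.707, 0.0]
force: [-0.4, -0.0, -0.4]
grip_width: 0.0921
grasp_force: 0.0
```

Emit:
drive_tool --rows "0 0 0 -0.5 -0.9 -0.6 0;0 0 0 -0.5 -0.9 -0.6 0;0 0 0 -0.5 -0.9 -0.6 0;0 0 0 -0.5 -0.9 -0.6 0;0 0 0 -0.5 -0.9 -0.6 0"

```text
time_s: 24.8
tcp_pos: [0.5288, -0.2224, 0.3631]
tool_rot: [0.001, 0.709, 0.705, 0.0]
force: [1.0, -0.5, 0.6]
grip_width: 0.0917
grasp_force: 0.0
```

```bash
python3 wcap.py w10; python3 - <<'E'
from h import *
z=np.load('w10.npz');P=cloud(z['d'],(*z['k'],z['T']));H,X,Y=P[...,2],P[...,0],P[...,1]
for n,m in(('key',(H>.13)&(H<.17)&(X>.58)&(X<.75)&(Y>-.23)&(Y<-.05)),('batt',(H>.046)&(H<.056)&(X>.48)&(X<.62)&(Y>-.16)&(Y<-.06))):
    if m.sum()>20:print(n,*rect(P,m),np.percentile(H[m],[5,50,95]))
E
```

```text
tcp [ 0.5288 -0.2224  0.3631] yaw -0.38 tilt 0.09 q [-0.26  0.32  0.79  1.54 -0.23  1.37  0.54] t 24.8
key [ 0.6675 -0.1458] [0.0997 0.021 ] 89.9 [0.13356482 0.14368232 0.14528213]
batt [ 0.5543 -0.1087] [0.097  0.0431] 11.7 [0.05107377 0.05276724 0.05440314]
```

View pics/w10.png

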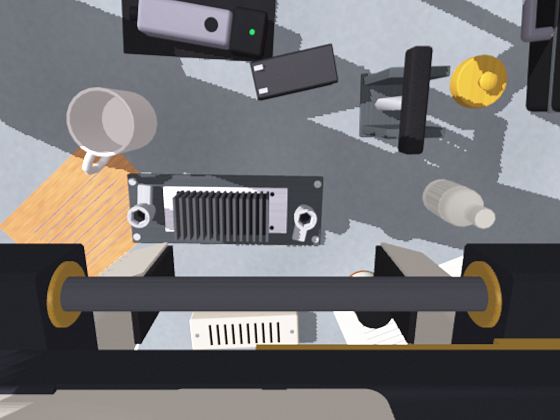

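The key hangs at (415,100) in its stand, and both toes point away from the foot (screws at (140,212) and (305,217)). Next, the power unit.

Emit:
drive_tool --rows "0 0 -0.495 -0.44 -0.45 0 0;0 0 -0.495 -0.44 -0.45 0.1 0;0 0 -0.495 -0.44 -0.45 0.3 0;0 0 -0.495 -0.44 -0.45 0.5 0;0 0 -0.495 -0.44 -0.45 0.7 0;0 0 -0.495 -0.44 -0.45 0.9 0;0 0 -0.495 -0.44 -0.45 0.9 0;0 0 -0.495 -0.44 -0.45 0.9 0;0 0 -0.495 -0.44 -0.45 0.9 0;0 0 -0.495 -0.44 -0.45 0.9 0"

```text
time_s: 25.85
tcp_pos: [0.4646, -0.2832, 0.2243]
tool_rot: [-0.002, 0.032, 0.999, 0.001]
force: [-0.2, -0.3, -0.3]
grip_width: 0.0919
grasp_force: 0.0
```

Emit:
drive_tool --rows "0 0 0 0 0 0 0;0 0 0 0 0 0 0"

```text
time_s: 26.05
tcp_pos: [0.4644, -0.284, 0.2252]
tool_rot: [-0.001, 0.038, 0.999, 0.001]
force: [0.0, 0.2, 0.8]
grip_width: 0.0918
grasp_force: 0.0
```

```bash
python3 wcap.py w11
```

```text
tcp [ 0.4644 -0.284   0.2252] yaw 85.68 tilt 0.13 q [ 0.11  0.33  0.45  1.81 -0.16  1.04  2.12] t 26.05
```

Emit:
drive_tool --rows "0 0 -0.017 0.023 -0.027 0.3 0;0 0 -0.017 0.023 -0.027 0.6 0;0 0 -0.017 0.023 -0.027 0.9 0;0 0 -0.017 0.023 -0.027 0.9 0;0 0 -0.017 0.023 -0.027 0.9 0"

```text
time_s: 26.6
tcp_pos: [0.4604, -0.2886, 0.0918]
tool_rot: [-0.001, 0.01, 1.0, 0.0]
force: [0.2, -0.0, 1.2]
grip_width: 0.0919
grasp_force: 0.0
```

Emit:
drive_tool --rows "0 0 0 0 0 0.15 0;0 0 0 0 0 0.3 0;0 0 0 0 0 0.335 0;0 0 0 0 0 0.335 0;0 0 0 0 0 0.335 1;0 0 0 0 0 0.335 1;0 0 0 0 0 0.335 1;0 0 0 0 0 0.335 1;0 0 0 0 0 0.335 1;0 0 0 0 0 0.335 1" --squeeze 50

```text
time_s: 27.6
tcp_pos: [0.4606, -0.2874, 0.0416]
tool_rot: [-0.0, 0.009, 1.0, 0.001]
force: [-0.0, 6.1, 5.7]
grip_width: 0.0557
grasp_force: 50.0
```

Emit:
drive_tool --rows "0 0 0 0 0 -0.2 1;0 0 0 0 0 -0.5 1;0 0 0 0 0 -0.8 1;0 0 0 0 0 -1 1;0 0 0 0 0 -1 1;0 0 0 0 0 -1 1" --squeeze 60

```text
time_s: 28.2
tcp_pos: [0.4599, -0.2881, 0.1903]
tool_rot: [-0.0, 0.009, 1.0, 0.0]
force: [-0.9, 0.1, -8.4]
grip_width: 0.0557
grasp_force: 60.0
```

Emit:
drive_tool --rows "0 0 0 0 0.9 -0.5 1;0 0 0 0 0.9 -0.5 1;0 0 0 0 0.9 -0.5 1;0 0 0 0 0.9 -0.5 1;0 0 0 0 0.9 -0.5 1"

```text
time_s: 28.7
tcp_pos: [0.4624, -0.1516, 0.2647]
tool_rot: [-0.001, 0.007, 1.0, 0.0]
force: [-0.4, -1.7, -8.2]
grip_width: 0.0555
grasp_force: 60.0
```

Emit:
drive_tool --rows "0 0 0.05 -0.1 0.9 0 1;0 0 0.05 -0.1 0.9 0 1;0 0 0.05 -0.1 0.9 0 1;0 0 0.05 -0.1 0.9 0 1;0 0 0.05 -0.1 0.9 0 1"

```text
time_s: 29.2
tcp_pos: [0.4796, -0.0193, 0.2641]
tool_rot: [-0.002, 0.087, 0.996, -0.001]
force: [-0.0, -0.7, -8.2]
grip_width: 0.0556
grasp_force: 60.0
```

```bash
python3 wcap.py w12
```

```text
tcp [ 0.4796 -0.0193  0.2641] yaw 80.01 tilt 0.25 q [-0.36  0.17  0.34  1.89 -0.06  1.09  1.4 ] t 29.2
```

View pics/w12.png

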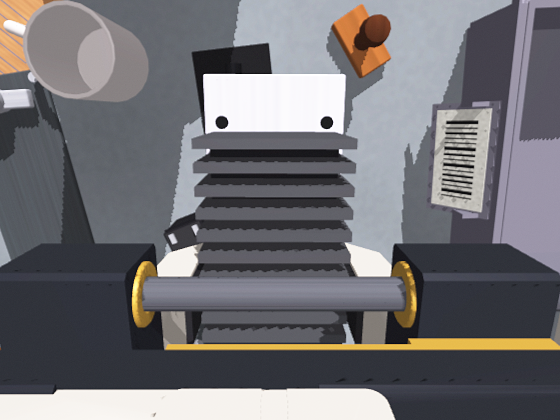

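The held unit fills the middle, with the label at (462,160) and the box wall on the right. I'll take the box pose from the top view's rim, and fit the label plane here.

```bash
python3 - <<'E'
from h import *
P=np.load('topP.npy');H,X,Y=P[...,2],P[...,0],P[...,1]
m=(H>.090)&(H<.100)&(X>.33)&(X<.68)&(Y>.12)&(Y<.45);print('rim',*rect(P,m),m.sum())
fl=(H>.002)&(H<.009)&(X>.40)&(X<.6)&(Y>.2)&(Y<.38);print('floor',*rect(P,fl),fl.sum(),np.median(H[fl]))
z=np.load('w12.npz');p=z['p'];k=(*z['k'],z['T']);P=cloud(z['d'],k);H,X,Y=P[...,2],P[...,0],P[...,1]
r=(H>.085)&(H<.1)&(Y>.1);print('wrist rim pts',r.sum(),'xr',X[r].min(),X[r].max(),'ymin',Y[r].min())
q=P[r];e=np.array([[a,q[abs(q[:,0]-a)<.004][:,1].min()] for a in np.arange(.4,.62,.02) if (abs(q[:,0]-a)<.004).any()]);print(np.round(e,4).tolist())
# label
l=(H>.02)&(H<.09)&(Y>.1)&(Y<.19)&(p.min(2)>150);l&=(np.indices(H.shape)[1]>420)
n,L,S,C=cv2.connectedComponentsWithStats(cv2.morphologyEx(l.astype(np.uint8),cv2.MORPH_CLOSE,np.ones((7,7))));j=1+S[1:,4].argmax();mm=(L==j)
Q=P[mm&(H>.01)];c=Q.mean(0);u,s,v=np.linalg.svd(Q-c,full_matrices=False);n_=v[2]*np.sign(v[2][2]);print('label px',C[j],S[j],'c',np.round(c,4),'n',np.round(n_,3),'rms',s[2]/len(Q)**.5,'elev',np.degrees(np.arcsin(n_[2])),'az',np.degrees(np.arctan2(n_[1],n_[0])))
a=(Q-c)@v[:2].T;rc=cv2.minAreaRect(a.astype(np.float32));print('size',rc[1],'centre',np.round(c+np.array(rc[0])@v[:2],4),'axis',np.round(v[0],3))
E
```

```text
rim [0.5032 0.3001] [0.2645 0.2597] -7.6 2056
floor [0.5    0.2902] [0.1999 0.1797] -0.1 4006 0.005104045200681084
wrist rim pts 6082 xr 0.36209588279515476 0.5629826699397298 ymin 0.16543865012617737
[[0.4, 0.1877], [0.42, 0.1851], [0.44, 0.1775], [0.46, 0.1749], [0.48, 0.1727], [0.5, 0.1699], [0.52, 0.1664], [0.54, 0.1656], [0.56, 0.1666]]
label px [461.12759698 157.64717779] [ 431  102   61  116 5439] c [0.4846 0.1566 0.0659] n [0.102 0.949 0.299] rms 0.012261089921581871 elev 17.37490175807897 az 83.85981622608865
size (0.40206682682037354, 0.10431904345750809) centre [0.4795 0.1031 0.2376] axis [ 0.786  0.107 -0.609]
```

Emit:
drive_tool --rows "0 0 -0.012 0.07 0.674 0 1;0 0 -0.012 0.07 0.674 0 1;0 0 -0.012 0.07 0.674 0 1;0 0 -0.012 0.07 0.674 0 1"

```text
time_s: 29.65
tcp_pos: [0.4876, 0.0817, 0.2652]
tool_rot: [-0.001, 0.069, 0.998, -0.001]
force: [-0.6, -1.2, -8.1]
grip_width: 0.0557
grasp_force: 60.0
```

Emit:
drive_tool --rows "0 0 0 0.07 0.674 0 1;0 0 0 0.07 0.674 0 1;0 0 0 0.07 0.674 0 1;0 0 0 0.07 0.674 0 1"

```text
time_s: 30.05
tcp_pos: [0.4915, 0.1828, 0.2654]
tool_rot: [-0.001, 0.069, 0.998, -0.001]
force: [0.7, -1.4, -8.0]
grip_width: 0.0554
grasp_force: 60.0
```

Emit:
drive_tool --rows "0 0 0 0.07 0.674 0 1;0 0 0 0.07 0.674 0 1;0 0 0 0.07 0.674 0 1;0 0 0 0.07 0.674 0 1;0 0 0 0.07 0.674 0 1;0 0 0 0.07 0.674 0 1;0 0 0 0.07 0.674 0 1"

```text
time_s: 30.75
tcp_pos: [0.4953, 0.2838, 0.2665]
tool_rot: [0.0, 0.07, 0.998, -0.0]
force: [-0.8, 0.2, -6.8]
grip_width: 0.0557
grasp_force: 60.0
```

```bash
python3 wcap.py w13
```

```text
tcp [0.4953 0.2838 0.2665] yaw 81.97 tilt 0.02 q [-0.75  0.32  0.18  1.68 -0.06  1.15  0.88] t 30.75
```

View pics/w13.png

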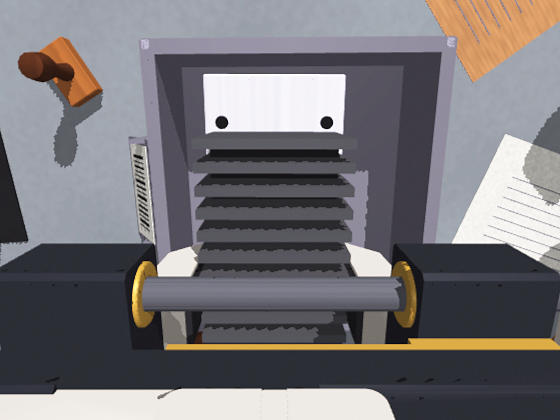

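The box's -x rim runs from (143,44) to (452,42), aligned with the held unit. I'll check its corners numerically.

```bash
python3 - <<'E'
from h import *
z=np.load('w13.npz');k=(*z['k'],z['T']);P=cloud(z['d'],k);H=P[...,2]
m=(H>.088)&(H<.1);m[240:]=0;L=(P[m]-[.503,.300,0])[:,:2];a=np.radians(-8);B=L@np.array([[np.cos(a),-np.sin(a)],[np.sin(a),np.cos(a)]])
print('x-range',np.percentile(B[:,0],[.2,1,50]),'y',np.percentile(B[:,1],[.2,.5,99.5,99.8]))
s=abs(B[:,0]+.128)<.012;
for y in(-.1,0,.1):
    t=abs(B[:,1]-y)<.01;print(y,B[t][:,0].min())
print(ray([[143,39],[455,37]],.095,k))
E
```

```text
x-range [-0.13010957 -0.12979708 -0.10971514] y [-0.12444994 -0.12407959  0.12970153  0.13001715]
-0.1 -0.12906129233440286
0 -0.1296001019704099
0.1 -0.13018492845341365
[[0.35953204 0.1989248  0.095     ]
 [0.39290781 0.44415038 0.095     ]]
```

Emit:
drive_tool --rows "0 0 0 -0.048 0.029 0.2 1;0 0 0 -0.048 0.029 0.4 1;0 0 0 -0.048 0.029 0.6 1;0 0 0 -0.048 0.029 0.8 1;0 0 0 -0.048 0.029 0.9 1;0 0 0 -0.048 0.029 0.9 1;0 0 0 -0.048 0.029 0.9 1"

```text
time_s: 31.5
tcp_pos: [0.503, 0.2887, 0.132]
tool_rot: [0.0, 0.069, 0.998, 0.0]
force: [-0.5, 0.4, -6.9]
grip_width: 0.0556
grasp_force: 60.0
```

Emit:
drive_tool --rows "0 0 0 0 0 0.15 1;0 0 0 0 0 0.3 1;0 0 0 0 0 0.45 1;0 0 0 0 0 0.54 1;0 0 0 0 0 0.56 1;0 0 0 0 0 0.56 1;0 0 0 0 0 0.56 1"

```text
time_s: 32.2
tcp_pos: [0.5035, 0.2893, 0.0487]
tool_rot: [0.001, 0.069, 0.998, 0.001]
force: [0.1, 0.9, -7.8]
grip_width: 0.0555
grasp_force: 60.0
```

Emit:
drive_tool --rows "0 0 0 0 0 0.025 1;0 0 0 0 0 0.05 1;0 0 0 0 0 0.06 1;0 0 0 0 0 0.06 1;0 0 0 0 0 0.06 0;0 0 0 0 0 0.06 0;0 0 0 0 0 0.06 0;0 0 0 0 0 0.06 0;0 0 0 0 0 0.06 0;0 0 0 0 0 0.06 0"

```text
time_s: 33.2
tcp_pos: [0.5026, 0.2889, 0.0384]
tool_rot: [0.0, 0.069, 0.998, 0.0]
force: [-0.4, 0.3, -0.3]
grip_width: 0.0913
grasp_force: 0.0
```

Emit:
drive_tool --rows "0 0 0 0 0 -0.3 0;0 0 0 0 0 -0.6 0;0 0 0 0 0 -1 0;0 0 0 0 0 -1 0;0 0 0 0 0 -1 0"

```text
time_s: 33.7
tcp_pos: [0.5036, 0.2896, 0.1906]
tool_rot: [0.002, 0.069, 0.998, 0.002]
force: [-0.1, 0.4, -0.1]
grip_width: 0.0918
grasp_force: 0.0
```

Emit:
drive_tool --rows "0 0 0 0.8 0 -1 0;0 0 0 0.8 0 -1 0;0 0 0 0.8 0 -1 0;0 0 0 0.8 0 -1 0;0 0 0 0.8 0 -1 0;0 0 0 0.8 0 -1 0"

```text
time_s: 34.3
tcp_pos: [0.3832, 0.3054, 0.3373]
tool_rot: [-0.0, 0.068, 0.998, -0.0]
force: [0.3, -0.5, -0.8]
grip_width: 0.092
grasp_force: 0.0
```

```bash
python3 wcap.py w14
```

```text
tcp [0.3832 0.3054 0.3373] yaw 82.18 tilt 0.05 q [-0.9   0.14  0.14  1.74 -0.02  1.27  0.68] t 34.3
```

View pics/w14.png

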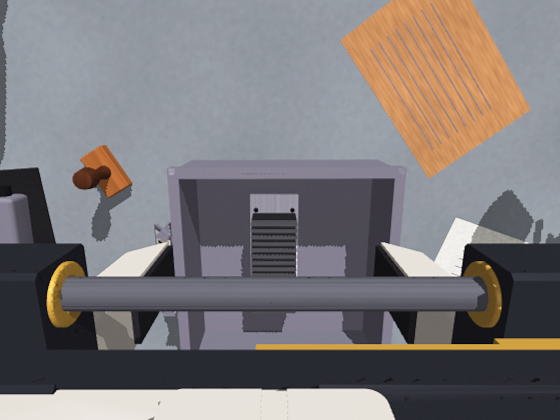

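The unit stands in the box at (274,240), along its middle. On to the battery, measuring it again on the way.

Emit:
drive_tool --rows "0 0 0 -0.6 -0.85 0 0;0 0 0 -0.6 -0.85 0 0;0 0 0 -0.6 -0.85 0 0;0 0 0 -0.6 -0.85 0 0;0 0 0 -0.6 -0.85 0 0"

```text
time_s: 34.85
tcp_pos: [0.456, 0.1642, 0.3364]
tool_rot: [-0.001, 0.072, 0.997, -0.001]
force: [0.4, 1.3, 0.1]
grip_width: 0.0916
grasp_force: 0.0
```

Emit:
drive_tool --rows "0 0 0 -0.6 -0.85 0 0;0 0 0 -0.6 -0.85 0 0;0 0 0 -0.6 -0.85 0 0;0 0 0 -0.6 -0.85 0 0;0 0 0 -0.6 -0.85 0 0"

```text
time_s: 35.35
tcp_pos: [0.5271, 0.0278, 0.3369]
tool_rot: [-0.001, 0.07, 0.998, -0.0]
force: [-0.7, 0.2, -0.3]
grip_width: 0.0914
grasp_force: 0.0
```

Emit:
drive_tool --rows "0 0 -0.109 -0.6 -0.85 0 0;0 0 -0.109 -0.6 -0.85 0 0;0 0 -0.109 -0.6 -0.85 0 0;0 0 -0.109 -0.6 -0.85 0 0;0 0 -0.109 -0.6 -0.85 0 0;0 0 -0.109 -0.6 -0.85 0 0;0 0 -0.109 -0.6 -0.85 0 0"

```text
time_s: 36.05
tcp_pos: [0.5985, -0.1075, 0.3379]
tool_rot: [-0.0, -0.104, 0.995, 0.001]
force: [-0.3, -0.4, 0.2]
grip_width: 0.0915
grasp_force: 0.0
```

```bash
python3 wcap.py w15; python3 - <<'E'
from h import *
def cl(f):
    z=np.load(f);return z['p'],cloud(z['d'],(*z['k'],z['T']))
p,P=cl('w15.npz');H,X,Y=P[...,2],P[...,0],P[...,1]
m=((H>.046)&(H<.057)&(X>.44)&(X<.66)&(Y>-.22)&(Y<0)).astype(np.uint8)
n,L,S,C=cv2.connectedComponentsWithStats(m)
for j in range(1,n):
    if S[j,4]>150:print('batt',C[j],S[j,4],*rect(P,L==j))
p,P=cl('w12.npz');g=np.zeros(P.shape[:2],bool);g[100:225,425:500]=1
h=p[100:225,425:500].reshape(-1,3);print(np.percentile(h.min(1),[10,50,90]))
l=g&(p.min(2)>110)&(P[...,2]<.09)&(P[...,2]>.01)
from scipy.spatial.transform import Rotation as Ro
Q=P[l];print(len(Q))
for it in range(4):
    c=Q.mean(0);u,s,v=np.linalg.svd(Q-c,full_matrices=False);r=abs((Q-c)@v[2]);Q=Q[r<max(.0015,2*np.median(r))]
nn=v[2]*np.sign(v[2][2]);print('label n',nn,'elev',np.degrees(np.arcsin(nn[2])),'az',np.degrees(np.arctan2(nn[1],nn[0])),len(Q))
rc=cv2.minAreaRect(((Q-c)@v[:2].T).astype(np.float32));print(rc[1],c+np.array(rc[0])@v[:2],v[0])
E
```

```text
tcp [ 0.5985 -0.1075  0.3379] yaw 101.93 tilt 0.1 q [-0.2   0.35  0.41  1.48 -0.14  1.34  2.01] t 36.05
batt [279.26479751 131.17476636] 3210 [ 0.5548 -0.1092] [0.0964 0.0426] 11.4
[ 65. 131. 189.]
4682
label n [-0.11079173 -0.81191388  0.57316756] elev 34.97140592355511 az -97.77044549692444 4231
(0.06252946704626083, 0.10381986945867538) [0.48589536 0.15611244 0.06248803] [ 0.99105093 -0.13346056  0.00251544]
```

Emit:
drive_tool --rows "0 0 0 0.29 0.051 0 0.35;0 0 0 0.29 0.051 0.3 0.35;0 0 0 0.29 0.051 0.6 0.35;0 0 0 0.29 0.051 0.9 0.35;0 0 0 0.29 0.051 0.9 0.35;0 0 0 0.29 0.051 0.9 0.35"

```text
time_s: 36.7
tcp_pos: [0.5545, -0.111, 0.2042]
tool_rot: [-0.0, -0.103, 0.995, 0.0]
force: [0.6, 0.5, 0.9]
grip_width: 0.0601
grasp_force: 0.0
```

Emit:
drive_tool --rows "0 0 0 0 0 0.3 0.35;0 0 0 0 0 0.6 0.35;0 0 0 0 0 0.8 0.35;0 0 0 0 0 0.8 0.35;0 0 0 0 0 0.8 0.35"

```text
time_s: 37.2
tcp_pos: [0.5562, -0.1121, 0.0858]
tool_rot: [0.001, -0.102, 0.995, -0.0]
force: [-0.1, -0.9, 1.0]
grip_width: 0.06
grasp_force: 0.0
```

Emit:
drive_tool --rows "0 0 0 0.008 0.022 0.15 0.35;0 0 0 0.008 0.022 0.28 0.35;0 0 0 0.008 0.022 0.33 0.35;0 0 0 0.008 0.022 0.33 0.35;0 0 0 0.008 0.022 0.33 1;0 0 0 0.008 0.022 0.33 1;0 0 0 0.008 0.022 0.33 1;0 0 0 0.008 0.022 0.33 1;0 0 0 0.008 0.022 0.33 1" --squeeze 45

```text
time_s: 38.1
tcp_pos: [0.5535, -0.1095, 0.0351]
tool_rot: [0.001, -0.102, 0.995, -0.0]
force: [-0.6, -0.9, 6.8]
grip_width: 0.0427
grasp_force: 45.0
```

Emit:
drive_tool --rows "0 0 0 0 0 -0.2 1;0 0 0 0 0 -0.5 1;0 0 0 0 0 -0.8 1;0 0 0 0 0 -1 1;0 0 0 0 0 -1 1;0 0 0 0 0 -1 1"

```text
time_s: 38.7
tcp_pos: [0.5521, -0.1087, 0.1836]
tool_rot: [-0.0, -0.102, 0.995, 0.0]
force: [-0.1, 0.6, -6.5]
grip_width: 0.0426
grasp_force: 45.0
```

Emit:
drive_tool --rows "0 0 0 0 0 -0.8 1;0 0 0 0 0 -0.8 1;0 0 0 0 0 -0.8 1;0 0 0 0 0 -0.8 1;0 0 0 0 0 -0.8 1;0 0 0 0 0 -0.8 1"

```text
time_s: 39.3
tcp_pos: [0.5511, -0.1085, 0.3008]
tool_rot: [-0.003, -0.102, 0.995, 0.0]
force: [0.4, 0.1, -5.5]
grip_width: 0.0428
grasp_force: 45.0
```

```bash
python3 wcap.py w16
```

```text
tcp [ 0.5511 -0.1085  0.3008] yaw 101.74 tilt 0.3 q [-0.22  0.29  0.42  1.66 -0.13  1.22  2.01] t 39.3
```

Emit:
drive_tool --rows "0 0 0.108 -0.1 0.79 0 1;0 0 0.108 -0.1 0.79 0 1;0 0 0.108 -0.1 0.79 0 1;0 0 0.108 -0.1 0.79 0 1;0 0 0.108 -0.1 0.79 0 1"

```text
time_s: 39.85
tcp_pos: [0.5425, 0.0108, 0.3024]
tool_rot: [-0.001, 0.066, 0.998, -0.0]
force: [0.4, -0.8, -5.4]
grip_width: 0.0425
grasp_force: 45.0
```

Emit:
drive_tool --rows "0 0 0 0.17 0.777 0 1;0 0 0 0.17 0.777 0 1;0 0 0 0.17 0.777 0 1;0 0 0 0.17 0.777 0 1;0 0 0 0.17 0.777 0 1"

```text
time_s: 40.35
tcp_pos: [0.5336, 0.1275, 0.3031]
tool_rot: [-0.0, 0.068, 0.998, -0.001]
force: [0.4, -1.1, -5.1]
grip_width: 0.0432
grasp_force: 45.0
```

Emit:
drive_tool --rows "0 0 0 0.17 0.777 0 1;0 0 0 0.17 0.777 0 1;0 0 0 0.17 0.777 0 1;0 0 0 0.17 0.777 0 1;0 0 0 0.17 0.777 0 1"

```text
time_s: 40.85
tcp_pos: [0.5247, 0.2456, 0.3034]
tool_rot: [-0.0, 0.068, 0.998, -0.001]
force: [-0.3, -0.0, -5.7]
grip_width: 0.0426
grasp_force: 45.0
```

Emit:
drive_tool --rows "0 0 0 0.17 0.777 0 1;0 0 0 0.17 0.777 0 1;0 0 0 0.17 0.777 0 1;0 0 0 0.17 0.777 0 1;0 0 0 0.17 0.777 0 1;0 0 0 0.17 0.777 0 1;0 0 0 0.17 0.777 0 1;0 0 0 0.17 0.777 0 1"

```text
time_s: 41.65
tcp_pos: [0.5149, 0.3655, 0.3042]
tool_rot: [0.0, 0.068, 0.998, 0.0]
force: [0.3, 0.4, -4.9]
grip_width: 0.0423
grasp_force: 45.0
```

```bash
python3 wcap.py w17
```

```text
tcp [0.5149 0.3655 0.3042] yaw 82.18 tilt 0.02 q [-0.9   0.41  0.29  1.47 -0.12  1.28  0.84] t 41.65
```

Emit:
drive_tool --rows "0 0 0 0.008 0.008 0.2 1;0 0 0 0.008 0.008 0.4 1;0 0 0 0.008 0.008 0.6 1;0 0 0 0.008 0.008 0.8 1;0 0 0 0.008 0.008 0.9 1;0 0 0 0.008 0.008 0.9 1;0 0 0 0.008 0.008 0.9 1"

```text
time_s: 42.4
tcp_pos: [0.5137, 0.3682, 0.1695]
tool_rot: [0.0, 0.067, 0.998, 0.0]
force: [-0.4, 0.6, -5.2]
grip_width: 0.0428
grasp_force: 45.0
```

Emit:
drive_tool --rows "0 0 0 0 0 0.15 1;0 0 0 0 0 0.3 1;0 0 0 0 0 0.45 1;0 0 0 0 0 0.6 1;0 0 0 0 0 0.72 1;0 0 0 0 0 0.72 1;0 0 0 0 0 0.72 1;0 0 0 0 0 0.72 1;0 0 0 0 0 0.72 1"

```text
time_s: 43.3
tcp_pos: [0.5142, 0.3688, 0.0625]
tool_rot: [0.001, 0.067, 0.998, 0.001]
force: [0.0, 0.1, -5.0]
grip_width: 0.0426
grasp_force: 45.0
```

Emit:
drive_tool --rows "0 0 0 0 -0.012 0.04 1;0 0 0 0 -0.012 0.08 1;0 0 0 0 -0.012 0.12 1;0 0 0 0 -0.012 0.14 1;0 0 0 0 -0.012 0.14 1;0 0 0 0 -0.012 0.14 1;0 0 0 0 -0.012 0.14 1"

```text
time_s: 44.0
tcp_pos: [0.513, 0.3652, 0.0401]
tool_rot: [-0.0, 0.068, 0.998, -0.001]
force: [-3.2, -5.8, 5.2]
grip_width: 0.0427
grasp_force: 45.0
```

Emit:
drive_tool --rows "0 0 0 0 0 0 0.424;0 0 0 0 0 0 0.424;0 0 0 0 0 0 0.424;0 0 0 0 0 0 0.424"

```text
time_s: 44.4
tcp_pos: [0.5122, 0.3603, 0.0402]
tool_rot: [-0.002, 0.069, 0.998, -0.004]
force: [-10.8, -22.3, 19.2]
grip_width: 0.0528
grasp_force: 14.2
```

Emit:
drive_tool --rows "0 0 0 0 0 -0.1 0.424;0 0 0 0 0 -0.3 0.424;0 0 0 0 0 -0.6 0.424;0 0 0 0 0 -1 0.424;0 0 0 0 0 -1 0.424;0 0 0 0 0 -1 0.424"

```text
time_s: 45.0
tcp_pos: [0.5146, 0.3675, 0.1926]
tool_rot: [0.002, 0.067, 0.998, 0.002]
force: [-0.4, 0.7, -0.7]
grip_width: 0.0528
grasp_force: 0.0
```

Emit:
drive_tool --rows "0 0 0 -0.8 -0.6 -1 0;0 0 0 -0.8 -0.6 -1 0;0 0 0 -0.8 -0.6 -1 0;0 0 0 -0.8 -0.6 -1 0;0 0 0 -0.8 -0.6 -1 0;0 0 0 -0.8 -0.6 -1 0"

```text
time_s: 45.6
tcp_pos: [0.6214, 0.2595, 0.3395]
tool_rot: [0.0, 0.069, 0.998, -0.0]
force: [-0.2, 0.8, -0.7]
grip_width: 0.0912
grasp_force: 0.0
```

```bash
python3 wcap.py w18; python3 - <<'E'
from h import *
z=np.load('w18.npz');P=cloud(z['d'],(*z['k'],z['T']));H,X,Y=P[...,2],P[...,0],P[...,1]
m=((H>.053)&(H<.064)&(X>.4)&(X<.62)&(Y>.2)&(Y<.42)).astype(np.uint8)
n,L,S,C=cv2.connectedComponentsWithStats(m)
for j in range(1,n):
    if S[j,4]>100:print(C[j],S[j,4],*rect(P,L==j),np.percentile(H[L==j],[5,50,95]))
E
```

```text
tcp [0.6214 0.2595 0.3395] yaw 82.1 tilt 0.06 q [-0.67  0.47  0.33  1.3  -0.15  1.4   1.08] t 45.6
[285.39449541   1.5412844 ] 218 [0.4472 0.2969] [0.0554 0.003 ] 81.7 [0.05479345 0.05905842 0.06057473]
[285.79775281   9.99625468] 267 [0.4552 0.2959] [0.0559 0.0037] 82.1 [0.0539189  0.05887771 0.0605182 ]
[355.72765845  57.56351101] 3771 [0.5135 0.3654] [0.0959 0.0435] -7.7 [0.05609392 0.05781618 0.05949296]
[285.5395189  18.2233677] 291 [0.463  0.2948] [0.056  0.0042] 82.1 [0.05400799 0.05886334 0.06029029]
[285.9351145   26.99618321] 262 [0.4714 0.294 ] [0.0551 0.0037] 82.0 [0.05491626 0.05910447 0.06051367]
[285.87214612  35.62557078] 219 [0.4798 0.2925] [0.0543 0.0032] 82.0 [0.05611654 0.05884238 0.06032653]
[401.89119171  93.20725389] 386 [0.5592 0.4116] [0.1227 0.0014] -7.7 [0.05358526 0.05840209 0.06360919]
[285.4921875  43.96875  ] 256 [0.4878 0.2916] [0.0551 0.0039] 82.1 [0.05360966 0.05906065 0.06051444]
[284.47031963  52.37442922] 219 [0.4959 0.2905] [0.0553 0.004 ] 81.8 [0.05526667 0.05881423 0.06070502]
[285.5  60.5] 208 [0.5044 0.2893] [0.0552 0.0033] 82.1 [0.05686895 0.05894278 0.06055424]
[285.25242718  68.49029126] 206 [0.5126 0.2881] [0.0553 0.0036] 82.2 [0.05785202 0.05926312 0.06062845]
[284.805  76.515] 200 [0.5207 0.2866] [0.0546 0.0034] 82.1 [0.05795469 0.05923187 0.06089252]
[285.12315271  84.49261084] 203 [0.5289 0.2855] [0.0549 0.0033] 82.0 [0.05784196 0.05935499 0.06039596]
[285.09359606  92.49753695] 203 [0.5371 0.2844] [0.0552 0.0033] 82.0 [0.0576146  0.05919379 0.06053744]
[286.68072289 100.18072289] 166 [0.5455 0.2833] [0.0554 0.0031] 82.0 [0.05455973 0.0590802  0.06061842]
[284.46308725 107.99328859] 149 [0.5534 0.2817] [0.0546 0.0022] 82.1 [0.05795563 0.05920602 0.06048187]
[283.25  115.875] 160 [0.5615 0.2806] [0.0549 0.0032] 82.0 [0.05702879 0.05920768 0.0605782 ]
```

The unit (top 59 mm) and battery (top 58 mm) both stand level on the box floor. Now the cover.

Emit:
drive_tool --rows "0 0 0 0 -0.96 0 0;0 0 0 0 -0.96 0 0;0 0 0 0 -0.96 0 0;0 0 0 0 -0.96 0 0;0 0 0 0 -0.96 0 0"

```text
time_s: 46.15
tcp_pos: [0.5991, 0.1192, 0.3379]
tool_rot: [-0.002, 0.067, 0.998, 0.0]
force: [-0.3, 1.0, -0.4]
grip_width: 0.092
grasp_force: 0.0
```

Emit:
drive_tool --rows "0 0 0 0 -0.96 0 0;0 0 0 0 -0.96 0 0;0 0 0 0 -0.96 0 0;0 0 0 0 -0.96 0 0;0 0 0 0 -0.96 0 0"

```text
time_s: 46.65
tcp_pos: [0.5809, -0.0225, 0.3386]
tool_rot: [-0.001, 0.067, 0.998, 0.0]
force: [-1.0, 0.9, -0.5]
grip_width: 0.0917
grasp_force: 0.0
```

Emit:
drive_tool --rows "0 0 0 0 -0.96 0 0;0 0 0 0 -0.96 0 0;0 0 0 0 -0.96 0 0;0 0 0 0 -0.96 0 0;0 0 0 0 -0.96 0 0"

```text
time_s: 47.15
tcp_pos: [0.5626, -0.1648, 0.3388]
tool_rot: [-0.001, 0.066, 0.998, 0.001]
force: [0.6, 0.6, -0.3]
grip_width: 0.0916
grasp_force: 0.0
```

Emit:
drive_tool --rows "0 0 0 0 -0.96 0 0;0 0 0 0 -0.96 0 0;0 0 0 0 -0.96 0 0;0 0 0 0 -0.96 0 0;0 0 0 0 -0.96 0 0"

```text
time_s: 47.65
tcp_pos: [0.544, -0.3073, 0.3388]
tool_rot: [-0.0, 0.066, 0.998, 0.001]
force: [0.4, 1.5, -0.1]
grip_width: 0.0921
grasp_force: 0.0
```

Emit:
drive_tool --rows "0 0 -0.053 0 -0.96 0 0;0 0 -0.053 0 -0.96 0 0;0 0 -0.053 0 -0.96 0 0;0 0 -0.053 0 -0.96 0 0;0 0 -0.053 0 -0.96 0 0;0 0 -0.053 0 -0.96 0 0;0 0 -0.053 0 -0.96 0 0"

```text
time_s: 48.35
tcp_pos: [0.5253, -0.4495, 0.3398]
tool_rot: [0.0, -0.018, 1.0, 0.001]
force: [0.9, 0.1, 0.3]
grip_width: 0.0919
grasp_force: 0.0
```

```bash
python3 wcap.py w19; python3 - <<'E'
from h import *
z=np.load('w19.npz');P=cloud(z['d'],(*z['k'],z['T']));H,X,Y=P[...,2],P[...,0],P[...,1]
m=((H>.02)&(H<.034)&(X>.36)&(X<.62)&(Y>-.56)&(Y<-.38)).astype(np.uint8)
n,L,S,C=cv2.connectedComponentsWithStats(m)
for j in range(1,n):
    if S[j,4]>100:print(C[j],S[j],*rect(P,L==j),np.percentile(H[L==j],[5,50,95]))
E
```

```text
tcp [ 0.5253 -0.4495  0.3398] yaw 92.07 tilt 0.1 q [ 0.35  0.52  0.49  1.25 -0.24  1.43  2.43] t 48.35
[257.10026385 128.56077397] [ 235   63   44  134 5685] [ 0.4843 -0.4706] [0.1597 0.0518] 2.2 [0.02610522 0.02822267 0.02977192]
```

Emit:
drive_tool --rows "0 0 0 0.278 -0.131 0 0;0 0 0 0.278 -0.131 0.3 0;0 0 0 0.278 -0.131 0.6 0;0 0 0 0.278 -0.131 0.9 0;0 0 0 0.278 -0.131 0.9 0;0 0 0 0.278 -0.131 0.9 0"

```text
time_s: 49.0
tcp_pos: [0.4828, -0.4727, 0.2058]
tool_rot: [-0.0, -0.016, 1.0, 0.0]
force: [0.6, -1.1, 1.8]
grip_width: 0.0918
grasp_force: 0.0
```

Emit:
drive_tool --rows "0 0 0 0 0 0.3 0;0 0 0 0 0 0.6 0;0 0 0 0 0 0.9 0;0 0 0 0 0 0.9 0;0 0 0 0 0 0.9 0;0 0 0 0 0 0.9 0"

```text
time_s: 49.6
tcp_pos: [0.4838, -0.4754, 0.0738]
tool_rot: [0.002, -0.016, 1.0, -0.002]
force: [-0.0, -0.5, 0.2]
grip_width: 0.0916
grasp_force: 0.0
```

Emit:
drive_tool --rows "0 0 0 0 0.033 0.15 0;0 0 0 0 0.033 0.28 0;0 0 0 0 0.033 0.36 0;0 0 0 0 0.033 0.39 0;0 0 0 0 0.033 0.39 0;0 0 0 0 0.033 0.39 0"

```text
time_s: 50.2
tcp_pos: [0.4825, -0.4692, 0.0126]
tool_rot: [0.001, -0.016, 1.0, -0.001]
force: [0.5, -0.3, -0.4]
grip_width: 0.0915
grasp_force: 0.0
```

Emit:
drive_tool --rows "0 0 0 0 0 0 1;0 0 0 0 0 0 1;0 0 0 0 0 0 1;0 0 0 0 0 0 1;0 0 0 0 0 0 1;0 0 0 0 0 0 1;0 0 0 0 0 0 1;0 0 0 0 0 0 1" --squeeze 15

```text
time_s: 51.0
tcp_pos: [0.4821, -0.4686, 0.0115]
tool_rot: [0.0, -0.016, 1.0, -0.0]
force: [-0.3, -0.1, 0.5]
grip_width: 0.0519
grasp_force: 15.3
```

Emit:
drive_tool --rows "0 0 0 0 0 -0.2 1;0 0 0 0 0 -0.5 1;0 0 0 0 0 -0.8 1;0 0 0 0 0 -1 1;0 0 0 0 0 -1 1;0 0 0 0 0 -1 1"

```text
time_s: 51.6
tcp_pos: [0.4822, -0.4682, 0.1616]
tool_rot: [0.0, -0.016, 1.0, -0.0]
force: [0.3, 1.1, -1.6]
grip_width: 0.0522
grasp_force: 15.0
```

Emit:
drive_tool --rows "0 0 0 0 0.3 -0.4 1;0 0 0 0 0.5 -0.7 1;0 0 0 0 0.7 -0.95 1;0 0 0 0 0.7 -0.95 1;0 0 0 0 0.7 -0.95 1;0 0 0 0 0.7 -0.95 1"

```text
time_s: 52.2
tcp_pos: [0.4785, -0.3629, 0.3024]
tool_rot: [-0.001, -0.016, 1.0, 0.001]
force: [1.0, -0.3, -0.5]
grip_width: 0.0519
grasp_force: 15.0
```

Emit:
drive_tool --rows "0 0 0.054 0 0.9 0 1;0 0 0.054 0 0.9 0 1;0 0 0.054 0 0.9 0 1;0 0 0.054 0 0.9 0 1;0 0 0.054 0 0.9 0 1"

```text
time_s: 52.7
tcp_pos: [0.4738, -0.2282, 0.302]
tool_rot: [-0.002, 0.068, 0.998, 0.0]
force: [0.4, -0.8, -0.7]
grip_width: 0.0518
grasp_force: 15.0
```

Emit:
drive_tool --rows "0 0 0 0.073 0.86 0 1;0 0 0 0.073 0.86 0 1;0 0 0 0.073 0.86 0 1;0 0 0 0.073 0.86 0 1;0 0 0 0.073 0.86 0 1"

```text
time_s: 53.2
tcp_pos: [0.4811, -0.1007, 0.3029]
tool_rot: [-0.001, 0.069, 0.998, -0.001]
force: [0.1, -0.3, -1.1]
grip_width: 0.0519
grasp_force: 15.0
```

Emit:
drive_tool --rows "0 0 0 0.073 0.86 0 1;0 0 0 0.073 0.86 0 1;0 0 0 0.073 0.86 0 1;0 0 0 0.073 0.86 0 1;0 0 0 0.073 0.86 0 1"

```text
time_s: 53.7
tcp_pos: [0.4885, 0.0279, 0.3033]
tool_rot: [-0.0, 0.07, 0.998, -0.001]
force: [-0.1, -1.0, -0.4]
grip_width: 0.0516
grasp_force: 15.0
```

Emit:
drive_tool --rows "0 0 0 0.073 0.86 0 1;0 0 0 0.073 0.86 0 1;0 0 0 0.073 0.86 0 1;0 0 0 0.073 0.86 0 1;0 0 0 0.073 0.86 0 1"

```text
time_s: 54.2
tcp_pos: [0.4958, 0.1568, 0.3035]
tool_rot: [-0.0, 0.07, 0.998, -0.001]
force: [0.6, -0.3, -0.7]
grip_width: 0.0518
grasp_force: 15.0
```

Emit:
drive_tool --rows "0 0 0 0.073 0.86 0 1;0 0 0 0.073 0.86 0 1;0 0 0 0.073 0.86 0 1;0 0 0 0.073 0.86 0 1;0 0 0 0.073 0.86 0 1;0 0 0 0.073 0.86 0 1;0 0 0 0.073 0.86 0 1;0 0 0 0.073 0.86 0 1"

```text
time_s: 55.0
tcp_pos: [0.5023, 0.2871, 0.3042]
tool_rot: [0.0, 0.07, 0.998, -0.0]
force: [0.4, 0.2, -1.2]
grip_width: 0.0518
grasp_force: 15.0
```

```bash
python3 wcap.py w20
```

```text
tcp [0.5023 0.2871 0.3042] yaw 81.98 tilt 0.02 q [-0.75  0.31  0.19  1.6  -0.06  1.24  0.88] t 55.0
```

Emit:
drive_tool --rows "0 0 0 0.008 0.013 0.3 1;0 0 0 0.008 0.013 0.6 1;0 0 0 0.008 0.013 0.9 1;0 0 0 0.008 0.013 0.9 1;0 0 0 0.008 0.013 0.9 1"

```text
time_s: 55.55
tcp_pos: [0.5011, 0.2904, 0.1696]
tool_rot: [-0.0, 0.069, 0.998, -0.0]
force: [0.5, -0.4, 0.5]
grip_width: 0.052
grasp_force: 15.0
```

Emit:
drive_tool --rows "0 0 0 0 0 0.15 1;0 0 0 0 0 0.3 1;0 0 0 0 0 0.42 1;0 0 0 0 0 0.52 1;0 0 0 0 0 0.58 1;0 0 0 0 0 0.6 1;0 0 0 0 0 0.6 1;0 0 0 0 0 0.6 1;0 0 0 0 0 0.6 1"

```text
time_s: 56.45
tcp_pos: [0.5015, 0.291, 0.0798]
tool_rot: [0.001, 0.069, 0.998, 0.001]
force: [0.7, -0.2, -1.0]
grip_width: 0.0519
grasp_force: 15.0
```

Emit:
drive_tool --rows "0 0 0 0 -0.012 0.02 1;0 0 0 0 -0.012 0.04 1;0 0 0 0 -0.012 0.05 1;0 0 0 0 -0.012 0.05 1;0 0 0 0 -0.012 0.05 1"

```text
time_s: 56.95
tcp_pos: [0.5007, 0.2889, 0.0713]
tool_rot: [-0.0, 0.069, 0.998, -0.0]
force: [-0.1, -0.3, -1.1]
grip_width: 0.052
grasp_force: 15.0
```

Emit:
drive_tool --rows "0 0 0 0 0 0 0.3;0 0 0 0 0 0 0.3;0 0 0 0 0 0 0.3;0 0 0 0 0 0 0.3;0 0 0 0 0 -0.1 0.3;0 0 0 0 0 -0.3 0.3;0 0 0 0 0 -0.6 0.3;0 0 0 0 0 -1 0.3;0 0 0 0 0 -1 0.3;0 0 0 0 0 -1 0.3"

```text
time_s: 57.95
tcp_pos: [0.5018, 0.2896, 0.2236]
tool_rot: [0.002, 0.069, 0.998, 0.002]
force: [-0.5, -0.5, -1.1]
grip_width: 0.0642
grasp_force: 0.0
```

Emit:
drive_tool --rows "0 0 0 -0.5 -0.2 -1 0;0 0 0 -0.5 -0.2 -1 0;0 0 0 -0.5 -0.2 -1 0;0 0 0 -0.5 -0.2 -1 0;0 0 0 -0.5 -0.2 -1 0;0 0 0 -0.5 -0.2 -1 0"

```text
time_s: 58.55
tcp_pos: [0.5704, 0.2489, 0.369]
tool_rot: [-0.001, 0.069, 0.998, -0.001]
force: [-0.3, 0.5, -0.8]
grip_width: 0.0915
grasp_force: 0.0
```

```bash
python3 wcap.py w21; python3 - <<'E'
from h import *
z=np.load('w21.npz');P=cloud(z['d'],(*z['k'],z['T']));H,X,Y=P[...,2],P[...,0],P[...,1]
for lo,hi in((.052,.064),(.08,.092)):
    m=((H>lo)&(H<hi)&(X>.4)&(X<.61)&(Y>.2)&(Y<.42)).astype(np.uint8)
    n,L,S,C=cv2.connectedComponentsWithStats(m)
    for j in range(1,n):
        if S[j,4]>800:print(C[j],S[j],*rect(P,L==j),np.percentile(H[L==j],[2,50,98]))
E
```

```text
tcp [0.5704 0.2489 0.369 ] yaw 82.1 tilt 0.17 q [-0.65  0.36  0.22  1.37 -0.08  1.42  1.01] t 58.55
[362.88954635 106.07363577] [ 343   65   41   84 3042] [0.5136 0.3652] [0.0963 0.0437] -8.0 [0.0551062  0.05779643 0.06003681]
[300.59750853 102.75871274] [ 278   31   48  147 6743] [0.5032 0.2894] [0.1583 0.0516] -7.8 [0.08471358 0.08723676 0.08907679]
```

View pics/w21.png

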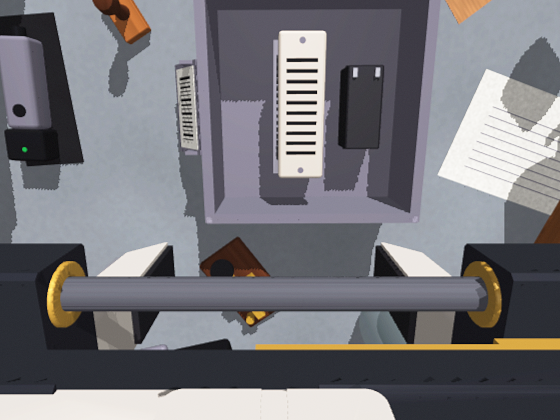

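All is packed: the cover lies on the unit at (302,103), the battery stands at (362,107), the label is at (187,108) and the reader at (30,95). Now the reader: I'll turn the tool so that its x lies along the reader's head direction.

Emit:
drive_tool --rows "0 0 0.332 0.41 -0.93 0 0;0 0 0.332 0.41 -0.93 0 0;0 0 0.332 0.41 -0.93 0 0;0 0 0.332 0.41 -0.93 0 0;0 0 0.332 0.41 -0.93 0 0;0 0 0.332 0.41 -0.93 0 0;0 0 0.332 0.41 -0.93 0 0;0 0 0.332 0.41 -0.93 0 0"

```text
time_s: 59.4
tcp_pos: [0.4896, 0.1198, 0.3696]
tool_rot: [-0.001, 0.557, 0.83, -0.001]
force: [-0.7, -0.6, 0.8]
grip_width: 0.092
grasp_force: 0.0
```

Emit:
drive_tool --rows "0 0 0.332 -0.454 -0.474 0 0;0 0 0.332 -0.454 -0.474 0 0;0 0 0.332 -0.454 -0.474 0 0;0 0 0.332 -0.454 -0.474 0 0;0 0 0.332 -0.454 -0.474 0 0;0 0 0.332 -0.454 -0.474 0 0;0 0 0.332 -0.454 -0.474 0 0;0 0 0.332 -0.454 -0.474 0 0"

```text
time_s: 60.2
tcp_pos: [0.4503, 0.0295, 0.3704]
tool_rot: [-0.0, 0.896, 0.444, -0.001]
force: [0.1, 0.7, -0.3]
grip_width: 0.0918
grasp_force: 0.0
```

Emit:
drive_tool --rows "0 0 0.332 -0.554 0.089 0 0;0 0 0.332 -0.554 0.089 0 0;0 0 0.332 -0.554 0.089 0 0;0 0 0.332 -0.554 0.089 0 0;0 0 0.332 -0.554 0.089 0 0;0 0 0.332 -0.554 0.089 0 0;0 0 0.332 -0.554 0.089 0 0;0 0 0.332 -0.554 0.089 0 0;0 0 0.332 -0.554 0.089 0 0"

```text
time_s: 61.1
tcp_pos: [0.4108, -0.0448, 0.371]
tool_rot: [0.0, 0.998, -0.058, -0.0]
force: [0.1, 0.5, -0.9]
grip_width: 0.0918
grasp_force: 0.0
```

```bash
python3 wcap.py w22; python3 - <<'E'
from h import *
z=np.load('w22.npz');P=cloud(z['d'],(*z['k'],z['T']));H,X,Y=P[...,2],P[...,0],P[...,1];p=z['p']
m=((H>.025)&(H<.045)&(X>.33)&(X<.58)&(Y>-.16)&(Y<.06)).astype(np.uint8)
n,L,S,C=cv2.connectedComponentsWithStats(m)
for j in range(1,n):
    if S[j,4]>100:
        mm=L==j;print(C[j],S[j],*rect(P,mm),np.percentile(H[mm],[5,50,95]))
        g=mm&(p.max(2)>90);print(' grey',*rect(P,g),'dark mean',P[mm&(p.max(2)<60)].mean(0)[:2])
m=(H>-.001)&(H<.008)&(p.max(2)<50)&(X>.33)&(X<.58)&(Y>-.16)&(Y<.06);print('mat',*rect(P,m))
E
```

```text
tcp [ 0.4108 -0.0448  0.371 ] yaw -96.67 tilt 0.04 q [-0.54 -0.05  0.5   1.85  0.03  1.34 -1.73] t 61.1
[277.79097032 132.507109  ] [ 260   75   41  128 4009] [ 0.4412 -0.052 ] [0.1627 0.0499] -9.9 [0.03476892 0.03892249 0.04066333]
 grey [ 0.4396 -0.052 ] [0.1401 0.0393] -9.9 dark mean [ 0.49132875 -0.06072198]
[348.59036145 195.8373494 ] [340 182  26  38 166] [ 0.3559 -0.1384] [0.0552 0.0124] -37.2 [0.02626058 0.03578444 0.04366869]
 grey [ 0.3559 -0.1384] [0.0552 0.0124] -37.2 dark mean [nan nan]
mat [ 0.4366 -0.047 ] [0.1888 0.0781] -3.8<stdin>:8: RuntimeWarning: Mean of empty slice.
  ret = um.true_divide(
```

Emit:
drive_tool --rows "0 0 0.018 0.236 0.025 0 0;0 0 0.018 0.236 0.025 0.3 0;0 0 0.018 0.236 0.025 0.6 0;0 0 0.018 0.236 0.025 0.95 0;0 0 0.018 0.236 0.025 0.95 0;0 0 0.018 0.236 0.025 0.95 0"

```text
time_s: 61.75
tcp_pos: [0.4455, -0.0532, 0.2293]
tool_rot: [0.0, 0.996, -0.09, -0.001]
force: [0.8, 0.1, 0.5]
grip_width: 0.0917
grasp_force: 0.0
```

Emit:
drive_tool --rows "0 0 0 0 0 0.3 0.25;0 0 0 0 0 0.6 0.25;0 0 0 0 0 0.95 0.25;0 0 0 0 0 0.95 0.25;0 0 0 0 0 0.95 0.25;0 0 0 0 0 0.95 0.25"

```text
time_s: 62.35
tcp_pos: [0.4482, -0.0531, 0.0893]
tool_rot: [-0.001, 0.996, -0.09, 0.002]
force: [0.3, -0.2, 0.4]
grip_width: 0.0691
grasp_force: 0.0
```

Emit:
drive_tool --rows "0 0 0 -0.01 0 0.15 0.25;0 0 0 -0.01 0 0.3 0.25;0 0 0 -0.01 0 0.42 0.25;0 0 0 -0.01 0 0.465 0.25;0 0 0 -0.01 0 0.465 0.25;0 0 0 -0.01 0 0.465 0.25"

```text
time_s: 62.95
tcp_pos: [0.4455, -0.0528, 0.0181]
tool_rot: [-0.0, 0.996, -0.091, 0.001]
force: [1.0, 0.7, -0.3]
grip_width: 0.0685
grasp_force: 0.0
```

Emit:
drive_tool --rows "0 0 0 0 0 0 1;0 0 0 0 0 0 1;0 0 0 0 0 0 1;0 0 0 0 0 0 1;0 0 0 0 0 0 1;0 0 0 0 0 0 1" --squeeze 40

```text
time_s: 63.55
tcp_pos: [0.4443, -0.053, 0.0168]
tool_rot: [-0.0, 0.996, -0.091, 0.0]
force: [-0.1, -0.6, 6.1]
grip_width: 0.0402
grasp_force: 40.0
```

Emit:
drive_tool --rows "0 0 0 0 0 -0.2 1;0 0 0 0 0 -0.5 1;0 0 0 0 0 -0.8 1;0 0 0 0 0 -1 1;0 0 0 0 0 -1 1;0 0 0 0 0 -1 1"

```text
time_s: 64.15
tcp_pos: [0.4441, -0.0524, 0.1665]
tool_rot: [-0.0, 0.996, -0.09, 0.0]
force: [-0.4, 1.0, -2.9]
grip_width: 0.0402
grasp_force: 40.0
```

```bash
python3 wcap.py w23
```

```text
tcp [ 0.4441 -0.0524  0.1665] yaw -100.38 tilt 0.06 q [-0.47  0.24  0.57  2.11 -0.18  0.83 -1.54] t 64.15
```

Emit:
drive_tool --rows "0 0 -0.46 0 0 -0.4 1;0 0 -0.46 0 0 -0.4 1;0 0 -0.46 0 0 -0.4 1;0 0 -0.46 0 0 -0.4 1;0 0 -0.46 0 0 -0.4 1;0 0 -0.46 0 0 -0.4 1;0 0 -0.46 0 0 -0.4 1;0 0 -0.46 0 0 -0.4 1;0 0 -0.46 0 0 -0.4 1;0 0 -0.46 0 0 -0.4 1"

```text
time_s: 65.2
tcp_pos: [0.443, -0.0528, 0.2246]
tool_rot: [-0.001, 0.805, 0.593, -0.002]
force: [-0.5, -0.6, -2.4]
grip_width: 0.0397
grasp_force: 40.0
```

```bash
cat > aim.py <<'E'
from h import *
from scipy.spatial.transform import Rotation as Ro
s=get_state();q=s['tool_rot'];R=Ro.from_quat([q[1],q[2],q[3],q[0]]).as_matrix();t=np.array(s['tcp_pos'])
l=np.array([.4859,.1561,.0625]);az,el=np.radians(-97.8),np.radians(35)
n=np.array([np.cos(el)*np.cos(az),np.cos(el)*np.sin(az),np.sin(el)])
x=-n;y=np.cross([0,0,-1],x);y/=np.linalg.norm(y);z=np.cross(x,y);G=np.c_[x,y,z]
c=l+.175*n;g=c+.0042*z
print('target',np.round(g,4),'turn/pi',np.round(Ro.from_matrix(R.T@G).as_rotvec()/np.pi,4),'shift/.15',np.round(R.T@(g-t)/.15,3))
rc=t-.0042*R[:,2];w=rc+.075*R[:,0];v=R.T@(l-w);print('label in window frame (x,y,z tool)',np.round(v,4),'ang',np.degrees(np.arccos(-R[:,0]@n)),'q',np.round(s['joint_positions'],2))
E
python3 aim.py
```

```text
target [0.4661 0.0117 0.1594] turn/pi [-0.0173 -0.1936 -0.0506] shift/.15 [0.457 0.021 0.434]
label in window frame (x,y,z tool) [ 0.1374 -0.0205  0.1661] ang 36.024332186455474 q [-0.34  0.15  0.39  2.03 -0.07  0.98 -0.22]
```

Emit:
drive_tool --rows "-0.017 -0.194 -0.051 0.05 0 0 1;-0.017 -0.194 -0.051 0.1 0 0.05 1;-0.017 -0.194 -0.051 0.2 0.01 0.15 1;-0.017 -0.194 -0.051 0.3 0.02 0.25 1;-0.017 -0.194 -0.051 0.4 0.02 0.35 1;-0.017 -0.194 -0.051 0.457 0.021 0.434 1;-0.017 -0.194 -0.051 0.457 0.021 0.434 1;-0.017 -0.194 -0.051 0.457 0.021 0.434 1;-0.017 -0.194 -0.051 0.457 0.021 0.434 1"

```text
time_s: 66.1
tcp_pos: [0.4678, 0.0096, 0.1624]
tool_rot: [0.198, 0.722, 0.624, -0.226]
force: [0.1, -0.3, -2.6]
grip_width: 0.0395
grasp_force: 40.0
```

```bash
python3 aim.py; python3 - <<'E'
from h import *
p,d=capture('scene');k=K('scene');P=cloud(d,k);np.savez('s1.npz',p=p,d=d)
c=p[150:300,260:460];cv2.imwrite('pics/s1.png',cv2.resize(c,(800,600),interpolation=cv2.INTER_CUBIC))
E
```

```text
target [0.4661 0.0117 0.1594] turn/pi [-0.0006 -0.0002 -0.0029] shift/.15 [ 0.021 -0.013  0.009]
label in window frame (x,y,z tool) [ 0.1032 -0.0036  0.0015] ang 0.5246084948955322 q [-0.74  0.47  0.32  1.96  0.41  1.12 -0.83]
```

View pics/s1.png

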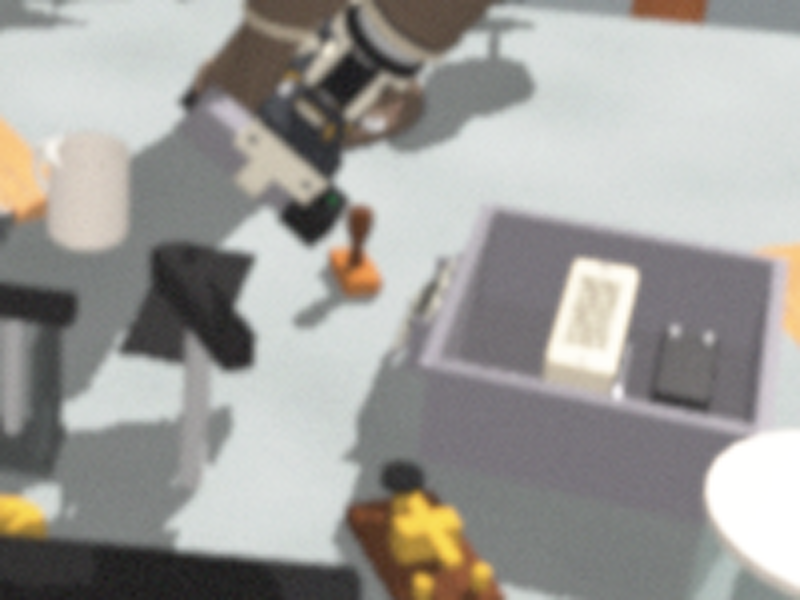

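The reader in the gripper has its head at (315,210) and points down-slope at the label at (432,290). I'll centre it slightly and hold it for about 2 s.

Emit:
drive_tool --rows "0 0 -0.003 0.02 -0.015 0.009 1;0 0 -0.003 0.02 -0.015 0.009 1;0 0 -0.003 0.02 -0.015 0.009 1;0 0 -0.003 0.02 -0.015 0.009 1;0 0 -0.003 0.02 -0.015 0.009 1;0 0 -0.003 0.02 -0.015 0.009 1;0 0 -0.003 0.02 -0.015 0.009 1;0 0 -0.003 0.02 -0.015 0.009 1;0 0 -0.003 0.02 -0.015 0.009 1;0 0 -0.003 0.02 -0.015 0.009 1"

```text
time_s: 67.15
tcp_pos: [0.466, 0.0135, 0.1587]
tool_rot: [0.197, 0.718, 0.628, -0.227]
force: [0.0, -0.4, -2.8]
grip_width: 0.0401
grasp_force: 40.0
```

Emit:
drive_tool --rows "0 0 0 0 0 0 1;0 0 0 0 0 0 1;0 0 0 0 0 0 1;0 0 0 0 0 0 1;0 0 0 0 0 0 1;0 0 0 0 0 0 1;0 0 0 0 0 0 1;0 0 0 0 0 0 1;0 0 0 0 0 0 1;0 0 0 0 0 0 1"

```text
time_s: 68.15
tcp_pos: [0.466, 0.0135, 0.1587]
tool_rot: [0.197, 0.718, 0.628, -0.227]
force: [-0.8, -0.4, -3.1]
grip_width: 0.0402
grasp_force: 40.0
```

Emit:
drive_tool --rows "0 0 0 0 0 0 1;0 0 0 0 0 0 1;0 0 0 0 0 0 1;0 0 0 0 0 0 1;0 0 0 0 0 0 1;0 0 0 0 0 0 1;0 0 0 0 0 0 1;0 0 0 0 0 0 1;0 0 0 0 0 0 1;0 0 0 0 0 0 1"

```text
time_s: 69.15
tcp_pos: [0.466, 0.0135, 0.1587]
tool_rot: [0.197, 0.718, 0.628, -0.227]
force: [0.5, -0.2, -2.4]
grip_width: 0.04
grasp_force: 40.0
```

```bash
cat > back.py <<'E'
from h import *
import sys
from scipy.spatial.transform import Rotation as Ro
g=np.array([float(v) for v in sys.argv[1:4]]);psi=np.radians(float(sys.argv[4]))
s=get_state();q=s['tool_rot'];R=Ro.from_quat([q[1],q[2],q[3],q[0]]).as_matrix();t=np.array(s['tcp_pos'])
y=np.array([np.cos(psi),np.sin(psi),0]);z=np.array([0,0,-1.]);G=np.c_[np.cross(y,z),y,z]
print('turn/pi',np.round(Ro.from_matrix(R.T@G).as_rotvec()/np.pi,4),'shift/.15',np.round(R.T@(g-t)/.15,3),'up in tool/.15 per 0.1m',np.round(R.T@[0,0,.1]/.15,3),t)
E
python3 aim.py; python3 back.py .450 -.03 .2246 -17
```

```text
target [0.4661 0.0117 0.1594] turn/pi [-0.0002  0.0001  0.0012] shift/.15 [-0.013  0.003  0.003]
label in window frame (x,y,z tool) [0.0981 0.001  0.0004] ang 0.2152662536765145 q [-0.74  0.48  0.31  1.96  0.4   1.11 -0.82]
turn/pi [0.015  0.1942 0.0506] shift/.15 [-0.499 -0.068 -0.187] up in tool/.15 per 0.1m [-0.383 -0.002 -0.546] [0.46596944 0.01352072 0.15868065]
```

Held 2 s at 98 mm, within 1 mm and 0.3°. Now laying it back.

Emit:
drive_tool --rows "0.015 0.194 0.051 -0.25 -0.03 -0.1 1;0.015 0.194 0.051 -0.5 -0.07 -0.19 1;0.015 0.194 0.051 -0.5 -0.07 -0.19 1;0.015 0.194 0.051 -0.5 -0.07 -0.19 1;0.015 0.194 0.051 -0.5 -0.07 -0.19 1;0.015 0.194 0.051 -0.5 -0.07 -0.19 1;0.015 0.194 0.051 -0.5 -0.07 -0.19 1"

```text
time_s: 69.85
tcp_pos: [0.4495, -0.0297, 0.225]
tool_rot: [0.001, 0.804, 0.595, -0.001]
force: [1.2, 0.7, -2.6]
grip_width: 0.0399
grasp_force: 40.0
```

Emit:
drive_tool --rows "0 0 0.46 -0.08 0 0 1;0 0 0.46 -0.08 0 0 1;0 0 0.46 -0.08 0 0 1;0 0 0.46 -0.08 0 0 1;0 0 0.46 -0.08 0 0 1;0 0 0.46 -0.08 0 0 1;0 0 0.46 -0.08 0 0 1;0 0 0.46 -0.08 0 0 1;0 0 0.46 -0.08 0 0 1;0 0 0.46 -0.08 0 0 1"

```text
time_s: 70.85
tcp_pos: [0.4462, -0.0398, 0.2246]
tool_rot: [0.001, 0.996, -0.087, -0.001]
force: [0.1, 0.2, -2.4]
grip_width: 0.0399
grasp_force: 40.0
```

Emit:
drive_tool --rows "0 0 0 0 0 0 1;0 0 0 0 0 0 1"

```text
time_s: 71.05
tcp_pos: [0.4462, -0.0403, 0.2248]
tool_rot: [0.001, 0.997, -0.083, -0.0]
force: [-0.2, -0.4, -2.5]
grip_width: 0.0398
grasp_force: 40.0
```

```bash
python3 back.py .440 -.0505 .0185 -98
```

```text
turn/pi [ 0.0005  0.0001 -0.0086] shift/.15 [-0.029  0.072  1.375] up in tool/.15 per 0.1m [-0.     0.001 -0.667] [ 0.44623578 -0.04025261  0.224789  ]
```

Emit:
drive_tool --rows "0 0 -0.008 -0.029 0.072 0.25 1;0 0 -0.008 -0.029 0.072 0.5 1;0 0 -0.008 -0.029 0.072 0.75 1;0 0 -0.008 -0.029 0.072 0.9 1;0 0 -0.008 -0.029 0.072 0.9 1;0 0 -0.008 -0.029 0.072 0.9 1"

```text
time_s: 71.65
tcp_pos: [0.4403, -0.0512, 0.0904]
tool_rot: [0.0, 0.997, -0.073, -0.0]
force: [-0.4, -0.5, -2.1]
grip_width: 0.0396
grasp_force: 40.0
```

Emit:
drive_tool --rows "0 0 0 0 0 0.1 1;0 0 0 0 0 0.2 1;0 0 0 0 0 0.3 1;0 0 0 0 0 0.38 1;0 0 0 0 0 0.42 1;0 0 0 0 0 0.42 1;0 0 0 0 0 0.42 1;0 0 0 0 0 0.42 1"

```text
time_s: 72.45
tcp_pos: [0.4408, -0.0512, 0.0279]
tool_rot: [0.0, 0.997, -0.073, 0.001]
force: [-0.1, -0.1, -1.9]
grip_width: 0.0397
grasp_force: 40.0
```

```bash
python3 back.py .440 -.0505 .0175 -98
```

```text
turn/pi [ 0.     -0.0006 -0.0023] shift/.15 [-0.006 -0.004  0.069] up in tool/.15 per 0.1m [ 0.001  0.    -0.667] [ 0.44082593 -0.05118119  0.02791078]
```

Emit:
drive_tool --rows "0 0 0 0 0 0.03 1;0 0 0 0 0 0.06 1;0 0 0 0 0 0.068 1;0 0 0 0 0 0.068 1;0 0 0 0 0 0.068 1;0 0 0 0 0 0.068 0.2;0 0 0 0 0 0.068 0.2;0 0 0 0 0 0.068 0.2;0 0 0 0 0 0.068 0.2;0 0 0 0 0 0.068 0.2"

```text
time_s: 73.45
tcp_pos: [0.4402, -0.0513, 0.0169]
tool_rot: [0.0, 0.997, -0.073, 0.0]
force: [-0.1, -0.4, 0.5]
grip_width: 0.0723
grasp_force: 0.0
```

Emit:
drive_tool --rows "0 0 0 0 0 -0.1 0.2;0 0 0 0 0 -0.3 0.2;0 0 0 0 0 -0.6 0.2;0 0 0 0 0 -1 0.2;0 0 0 0 0 -1 0.2;0 0 0 0 0 -1 0.2"

```text
time_s: 74.05
tcp_pos: [0.4413, -0.0509, 0.1685]
tool_rot: [-0.0, 0.997, -0.073, 0.002]
force: [-0.8, -0.2, -0.7]
grip_width: 0.0734
grasp_force: 0.0
```

Emit:
drive_tool --rows "0 0 0 -0.4 0 -1 0;0 0 0 -0.4 0 -1 0;0 0 0 -0.4 0 -1 0;0 0 0 -0.4 0 -1 0;0 0 0 -0.4 0 -1 0;0 0 0 -0.4 0 -1 0;0 0 0 -0.4 0 -1 0;0 0 0 -0.4 0 -1 0"

```text
time_s: 74.85
tcp_pos: [0.3803, -0.0424, 0.3154]
tool_rot: [0.001, 0.997, -0.074, -0.001]
force: [0.9, 0.1, 0.3]
grip_width: 0.092
grasp_force: 0.0
```

```bash
python3 wcap.py w24; python3 - <<'E'
from h import *
def comp(P,lo,hi,x0,x1,y0,y1,n0=100,t=''):
    H,X,Y=P[...,2],P[...,0],P[...,1]
    m=((H>lo)&(H<hi)&(X>x0)&(X<x1)&(Y>y0)&(Y<y1)).astype(np.uint8)
    n,L,S,C=cv2.connectedComponentsWithStats(m)
    for j in range(1,n):
        if S[j,4]>n0:print(t,S[j,4],*rect(P,L==j),np.percentile(H[L==j],[5,50,95]).round(4))
z=np.load('w24.npz');P=cloud(z['d'],(*z['k'],z['T']))
comp(P,.025,.046,.33,.58,-.16,.06,t='reader');comp(P,.13,.16,.6,.74,-.24,-.06,t='key')
p,d=capture('top');P=cloud(d,K('top'))
comp(P,.08,.092,.4,.61,.2,.42,300,'cover');comp(P,.052,.064,.4,.61,.2,.42,100,'batt');comp(P,.13,.16,.6,.74,-.24,-.06,t='key');comp(P,.016,.03,.3,.62,-.35,-.23,20,t='toes')
E
```

```text
tcp [ 0.3803 -0.0424  0.3154] yaw -98.45 tilt 0.18 q [-0.61 -0.09  0.54  2.01  0.05  1.21 -1.8 ] t 74.85
reader 5326 [ 0.4374 -0.0499] [0.1629 0.0491] -7.6 [0.0349 0.039  0.0406]
reader 231 [ 0.3561 -0.1384] [0.055 0.012] -37.7 [0.0263 0.036  0.045 ]
cover 1357 [0.5009 0.2876] [0.1601 0.0539] -7.9 [0.0823 0.0867 0.0906]
batt 105 [0.5493 0.4122] [0.1203 0.0055] -7.7 [0.0525 0.0581 0.0635]
batt 650 [0.5111 0.3637] [0.0968 0.0443] -7.5 [0.0537 0.0574 0.0615]
key 364 [ 0.6654 -0.1475] [0.0975 0.0217] -89.9 [0.1333 0.1431 0.1472]
toes 60 [ 0.5631 -0.3165] [0.0249 0.0179] 79.7 [0.0187 0.0241 0.029 ]
toes 78 [ 0.3538 -0.2619] [0.0265 0.018 ] 82.8 [0.0188 0.0243 0.0292]
toes 26 [ 0.3508 -0.2874] [0.0133 0.0126] -49.8 [0.0214 0.0264 0.0291]
```

Everything is in its place, so I'm handing the job in.

```bash
python3 -c "
from cell import *
print(finish_job())"
```

```text
the job is handed in; nothing more can be done
None
```

The job is handed in after about 75 s of robot time, with no verdict returned. By my final measurements both toes are clear, the key hangs in its stand, the power unit, battery and cover are packed below the rim, and the reader lies on its mat after a 2 s aim at the label from about 10 cm.

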